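Press down the carton's tape and stack the kit cases on it

ROBOT

A 7-joint arm with a two-finger parallel gripper is mounted at the origin on the work surface. World frame = base frame: x ahead of the robot, y to its left, z up, the work surface at z = 0. Lengths are in mm, angles in rad, forces in N, time in s.
With the tool pointing down it reaches from about 350 to 900 mm from the base axis. Payload 8.1 kg.
Tool frame: the origin (TCP) lies at the very end of the fingers, on their centre line; the grasp point (between the pads) lies grasp_offset behind it (grasp_offset is the distance from the TCP to the grasp point, in mm); z points along the fingers, y is the line along which they close (so a half turn about z gives the same grasp; the last joint's range is limited). The gripper opens to 85 mm and grips with 20 to 120 N. Pads are 22 mm wide; open, the fingers measure 114 mm over their backs; the gripper's body (76 mm by 85 mm) begins 54 mm behind the grasp point. The pads swing forward as they close: fully open they stand 13 mm farther back than shut.
Start: joints at [-1.432, 0.434, 0.025, 1.573, -0.012, 1.134, -0.075], TCP at [149.683, 606.825, 231.323] pointing down, gripper open.
Joint ranges: [-2.62, 2.62], [-0.44, 2.09], [-1.27, 1.32], [0.08, 2.57], [-1.32, 4.46], [0.12, 2], [-2.74, 2.74]. Speed limits (rad/s): [2.22, 2.22, 3.01, 3.01, 3.14, 3.14, 3.14].

INTERFACE

Orientations are given as a rotation vector (axis times angle).
In Python, from bench import * gives the robot as it stands. The module is installed in compiled form; this text tells all that it offers.
- The arm moves only by the tool servo_tool, never from a script. Its argument "rows" is a list of rows, each a list of 5 numbers: the shift along the world's x, y, z as a fraction of full scale, then the turn about the world's z as a fraction of full scale, then the opening, from -1 (shut) to 1 (fully open). A call has 1 to 8 rows; each row is the pose to reach, as a shift and turn from the pose commanded when the call began; what a row does not reach only later rows make up. Full scale, the value 1, is 0.1 m for a shift and 0.5 rad for a turn. A row lasts 1/10 s, in which the tool goes at most 50 mm and 8.59 degrees, less where a joint would pass 70% of its speed; a pose out of reach is approached as far as the arm can. A call with a number of a shift or a turn outside -1 to 1 is refused whole. A call with a gripper value outside its range is refused whole. The fingers move at their own pace and stop on an object; "squeeze" is the grip in N (left out, the last holds). Time passes only in rows, so rows that repeat a pose let the fingers close. It gives the time, the measured TCP pose, the force, the opening and the grip force at its end, in the units of the state.
- observe(): the state, without advancing time (a new reading comes with each control period).
- camera(name): name is "side" or "top"; returns the picture (480x640x3 uint8, blue, green, red); there is no depth.
- calibration(name): a dict with "fx", "fy", "cx", "cy" (pixels), "rvec" (rotation vector, rad) and "tvec" (3), from world to camera coordinates, as OpenCV has them. Camera axes: x right, y down, z forward; pixel columns grow to the right and rows downward; lengths in mm; the calibration is good to about 2 mm. A picture is of the moment at which its call begins. calibration takes no time and is no camera call.
- hand_in(): hands the job in; it is judged then, once.
The state is a dict: "t": time; "joint_positions": joint angles; "qvel": joint speeds; "joint_efforts": joint torques, N m; "eef_pos": TCP position; "tool_rot": TCP orientation; "ft_force": force on the tool from outside, world axes, zero at the start; "torque": the same for the moment, N m; "gripper_width": opening from 0.0 (shut) to 1.0 (fully open); "gripper_force": force on a finger pad.
Only numpy, scipy, OpenCV 4.12 (cv2) and the standard library are available. Lean on these libraries where they do the work, as an engineer would, in place of code of your own. Each camera call takes 0.05 s, during which the arm holds its last target. There are 200 camera calls.

TASK

Get the order ready to go out. Take the burnisher from its stand and press the tape down on the big flat shipping carton: keep the tip pressed lightly on the seam line and run it slowly (about 4 cm a second) along the whole seam, from the far end of the left side, along the near side, to the far end of the right side; stand the burnisher upright and fully home in its stand again. Stack all the small kit cases, the right way up as they stand, in one square column on the middle of the shipping carton, their long sides along its long side and their edges flush, and leave the other things on the bench where they are.

Things in the scene. Friction and masses are not known exactly. Their poses are not given: they have to be found in the camera images.
- crate: Flat closed shipping carton, brown cardboard, heavy, does not shift: 180 (x, away from the robot) x 280 (y, to its left; turned up to 15 degrees) x 80 mm high, origin under its centre. Its flush lid hinges on the far side; its left, near and right edges make a U-shaped seam on the top face, 15 mm in from the outer edges: a thin dark line along the middle of a flat 30 mm strip of brown tape.
- seam1 (a point): Point on the seam line, on the top face of the shipping carton (start: far end of the left leg). The seam runs straight between these points.
- seam2 (a point): Point on the seam line, on the top face of the shipping carton (middle of the left leg). The seam runs straight between these points.
- seam3 (a point): Point on the seam line, on the top face of the shipping carton (near left corner). The seam runs straight between these points.
- seam4 (a point): Point on the seam line, on the top face of the shipping carton (near leg, a quarter of the way along). The seam runs straight between these points.
- seam5 (a point): Point on the seam line, on the top face of the shipping carton (near leg, middle). The seam runs straight between these points.
- seam6 (a point): Point on the seam line, on the top face of the shipping carton (near leg, three quarters along). The seam runs straight between these points.
- seam7 (a point): Point on the seam line, on the top face of the shipping carton (near right corner). The seam runs straight between these points.
- seam8 (a point): Point on the seam line, on the top face of the shipping carton (middle of the right leg). The seam runs straight between these points.
- seam9 (a point): Point on the seam line, on the top face of the shipping carton (finish: far end of the right leg). The seam runs straight between these points.
- stack_place (a point): Middle of the top face of the shipping carton, 80 mm above the bench, axes as the shipping carton's.
- case1_mid (a point): Centre (half-way up) of a small closed dark plastic kit case, 130 (its x) x 100 (its y) x 42 mm high (z), about 0.35 kg, flat on top, non-slip feet. In the middle of each long side a finger recess 56 mm long and 17 mm deep runs the full height, so that there it is 66 mm wide (along its y): grasp it there. All cases are alike; 2 to 4 of them are on the bench (the others absent).
- case2_mid (a point): Centre (half-way up) of a small closed dark plastic kit case, 130 (its x) x 100 (its y) x 42 mm high (z), about 0.35 kg, flat on top, non-slip feet. In the middle of each long side a finger recess 56 mm long and 17 mm deep runs the full height, so that there it is 66 mm wide (along its y): grasp it there. All cases are alike; 2 to 4 of them are on the bench (the others absent).
- case3_mid (a point): Centre (half-way up) of a small closed dark plastic kit case, 130 (its x) x 100 (its y) x 42 mm high (z), about 0.35 kg, flat on top, non-slip feet. In the middle of each long side a finger recess 56 mm long and 17 mm deep runs the full height, so that there it is 66 mm wide (along its y): grasp it there. All cases are alike; 2 to 4 of them are on the bench (the others absent).
- case4_mid (a point): Centre (half-way up) of a small closed dark plastic kit case, 130 (its x) x 100 (its y) x 42 mm high (z), about 0.35 kg, flat on top, non-slip feet. In the middle of each long side a finger recess 56 mm long and 17 mm deep runs the full height, so that there it is 66 mm wide (along its y): grasp it there. All cases are alike; 2 to 4 of them are on the bench (the others absent).
- burnisher_handle (a point): Centre of the handle of the burnisher, an upright stylus for pressing tape, 136 mm long, 0.12 kg: a square wooden handle 22 x 22 x 60 mm (sides along its x, y; z up), below it a round black collar 38 mm wide and 6 thick, a steel shank 16 mm thick, 48 long, and a white tapered tip 22 mm long, 8 wide at its end. Handle centre 106 mm above the tip end. At first it hangs upright in its stand.
- burnisher_collar (a point): Centre of the underside of the burnisher's collar, 70 mm above its tip, 36 mm below the handle's centre.
- burnisher_tip (a point): End of the burnisher's tip, which is hard and slippery (friction about 0.2 on the tape); a few newtons are enough.
- stand_rim (a point): Centre of the mouth of the burnisher's stand, a fixed upright square steel tube, 42 x 42 mm outside, 24 x 24 mm inside, its rim 80 mm above the bench, on a 100 x 80 x 6 mm foot. The burnisher's shank goes down into it until the collar rests on the rim (the tip then ends 10 mm above the bench).
- cement_can: Round can of pipe cement, 68 mm across, 85 mm high, among the kit cases. Origin under its centre. A bystander.
- tape_roll: Roll of brown tape lying flat, 96 mm across, 46 mm high, near the robot. A bystander.
- elbow: White plastic pipe elbow lying on the bench, about 85 mm each way, 48 mm high. A bystander.
- wrench: Wrench 200 mm long lying beyond the shipping carton. A bystander.
- gauge: Pressure gauge lying face up, 68 mm across, 26 mm high. A bystander.
Mind the look-alikes: they are no part of the job. What is shaped like the part that bears stand_rim but blue or yellow is not meant.

How it is judged:
By the outcome, as a careful person would: the job done as asked, in the order asked, and still so for the second after the job is handed in, with the robot touching nothing.
Of case1, case2, case3, case4 only 2 to 4 are there at a start; the rules pass over those that are not, and their reading is None.
At some moment in a run one of case1, case2, case3, case4 may be knocked a few centimetres aside while the robot is not near it.
It also fails if it takes over 210 s, if anything falls off the work surface, if the arm or the gripper's body presses on something with over 40 N, if the wrist force passes 120 N, or if a joint passes its speed limit or range.

## Working session

There is one attempt and no reset: what is moved stays moved. The work goes in short steps, Python scripts to look and compute and a tool call to move; the robot and the scene stay as the last step left them, time stands still between calls to the robot, and variables do not carry over. Pictures are saved under pics/ and viewed, at most 14 in all, crops included, and the job is handed in when it is done.

Besides the shell and the picture viewer there is one more tool, called by a JSON object that holds its "api" and its "payload". servo_tool: Moves the arm, as the interface text tells. Shift numbers are shares of 0.1 m and turn numbers shares of 0.5 rad, none past 1 either way. Its arguments: {"type":"object","properties":{"rows":{"type":"array"},"squeeze":{"type":"number"}},"required":["rows"]}

```bash
mkdir -p pics; cat > h.py <<'E'
from bench import *
import numpy as np, cv2
def cam(n):
    c=calibration(n); K=np.array([[c['fx'],0,c['cx']],[0,c['fy'],c['cy']],[0,0,1.]])
    R=cv2.Rodrigues(np.array(c['rvec'],float))[0]; t=np.array(c['tvec'],float).ravel(); return K,R,t
def ray(n,p,z):
    K,R,t=cam(n); p=np.atleast_2d(np.array(p,float)); o=-R.T@t
    d=(R.T@np.linalg.inv(K)@np.c_[p,np.ones(len(p))].T).T
    return o+d*((z-o[2])/d[:,2])[:,None]
def proj(n,X):
    K,R,t=cam(n); q=(K@(R@np.atleast_2d(np.array(X,float)).T+t[:,None])).T; return q[:,:2]/q[:,2:]
E
python3 - <<'E'
from h import *
for n in('top','side'):
    cv2.imwrite(f'pics/{n}0.png',camera(n)); K,R,t=cam(n); print(n,K[0,0],-R.T@t,R[2])
s=observe();print(s)
E
```

```text
top 527.6306612448893 [ 399.41447922  -23.06508608 1447.43354076] [ 0.06202543 -0.02257058 -0.99781933]
side 494.5145598576832 [  462.13354467 -1123.36310637   774.69470654] [ 0.03511973  0.84481682 -0.53390181]
{'t': 0.1, 'joint_positions': array([-1.4315789 ,  0.43515454,  0.02498825,  1.57397717, -0.01161275,
        1.13399235, -0.07508154]), 'qvel': array([-0.00054331,  0.0005015 ,  0.00050681, -0.00220755, -0.00126061,
       -0.00114216, -0.00022641]), 'joint_efforts': array([ 2.88107163e-03, -6.71742153e+01,  1.02809742e+00, -3.16900384e+01,
        1.58661813e-02,  7.22508135e-03,  1.50294944e-06]), 'eef_pos': array([149.61675011, 606.3794766 , 230.61502943]), 'tool_rot': array([-3.79023578e-01, -3.11859752e+00,  2.17617819e-03]), 'ft_force': array([ 0.3260646 , -0.53081816, -0.27285665]), 'torque': array([-0.00194667, -0.02605955,  0.01713289]), 'gripper_force': 0.0, 'gripper_width': 0.9992484503268653}
```

View pics/top0.png

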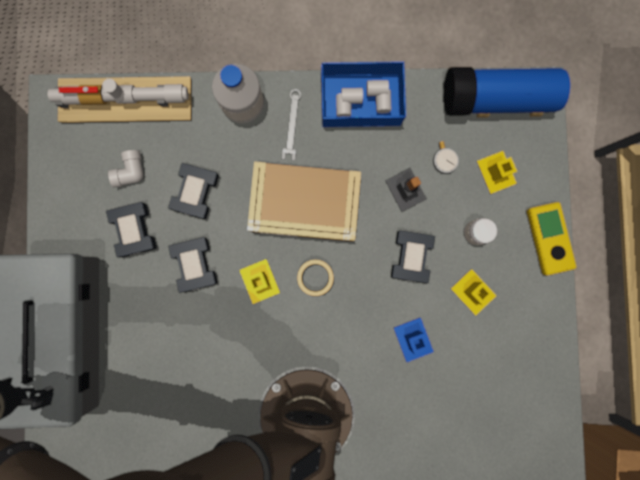

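View pics/side0.png

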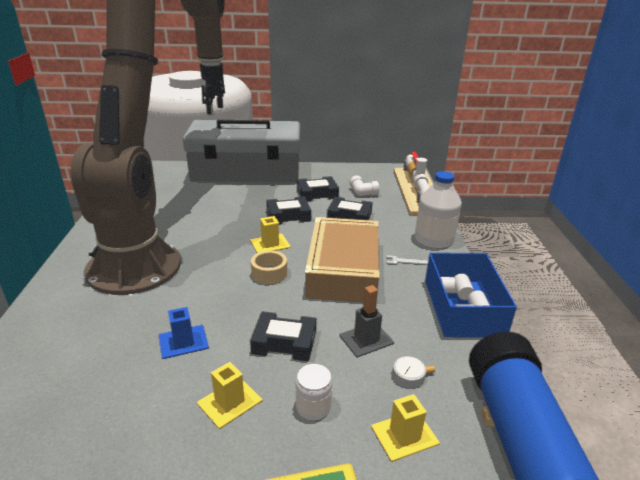

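Top view: four dark cases at (193,190), (130,229), (192,265) and (412,256). The carton is at (305,201). Candidates for the stand: dark steel with brown handle at (410,187); yellow at (497,172), (260,282) and (474,292); blue at (413,340). By the description I choose the dark one at (410,187), and check it in a crop.

```bash
cat > m.py <<'E'
from h import *
def cases(n,img):
    hsv=cv2.cvtColor(img,cv2.COLOR_BGR2HSV); out=[]
    m=((hsv[...,2]>150)&(hsv[...,1]<60)).astype(np.uint8)
    k,l,st,c=cv2.connectedComponentsWithStats(m)
    for i in range(1,k):
        if 150<st[i,4]<2500:
            mm=(l==i).astype(np.uint8); cn=max(cv2.findContours(mm,0,2)[0],key=cv2.contourArea)
            w=ray(n,cn[:,0].astype(float),42)[:,:2].astype(np.float32)
            (x,y),(a,b),th=cv2.minAreaRect(w)
            if a<b: a,b,th=b,a,th+90
            out.append((c[i].round(0),ray(n,c[i],42)[0,:2].round(1),round(x,1),round(y,1),round(a),round(b),round((th+90)%180-90,1)))
    return out
E
python3 - <<'E'
from m import *
T=camera('top');S=camera('side');np.savez('i.npz',T=T,S=S)
for n,I in(('top',T),('side',S)):
    for o in cases(n,I):
        if 150<o[2]<800 and abs(o[3])<700: print(n,*o)
# carton
def poly(n,I,x0,x1,y0,y1):
    h=cv2.cvtColor(I,cv2.COLOR_BGR2HSV); m=((h[...,0]<28)&(h[...,1]>60)&(h[...,2]>100)).astype(np.uint8)
    z=np.zeros_like(m); z[y0:y1,x0:x1]=m[y0:y1,x0:x1]
    return max(cv2.findContours(z,0,2)[0],key=cv2.contourArea)
c=poly('top',T,235,375,150,250)
q=cv2.approxPolyDP(cv2.convexHull(c),6,True)[:,0].astype(float);print(q.tolist(),ray('top',q,80).round(1).tolist())
a=cv2.resize(T[155:215,370:450],None,fx=5,fy=5,interpolation=2); b=cv2.resize(S[270:360,320:400],None,fx=4,fy=4,interpolation=2)
a=cv2.resize(a,(400,300)); b=cv2.resize(b,(320,360))
cv=np.zeros((600,760,3),np.uint8); cv[:300,:400]=a; cv[:360,420:740]=b
d=cv2.resize(T[155:245,240:370],None,fx=3,fy=3,interpolation=2); cv[310:580,:390]=d
cv2.imwrite('pics/c1.png',cv)
E
```

```text
top [291. 126.] [777.5  22.8] 784.9 24.3 192 36 -6.0
top [446. 160.] [ 678.3 -394. ] 678.5 -394.4 62 61 -46.6
top [125. 169.] [670.4 468. ] 676.7 477.2 83 81 9.2
top [192. 190.] [610.  291.9] 610.0 291.8 72 47 -17.0
top [253. 224.] [514.3 131.1] 522.6 128.9 51 35 -6.5
top [129. 229.] [509.2 459.7] 509.4 459.8 71 46 12.8
top [485. 230.] [ 484.3 -489.7] 485.0 -489.7 65 62 -2.4
top [414. 256.] [ 419.1 -296.1] 419.1 -296.2 72 46 -10.1
top [191. 264.] [411.7 295.7] 411.6 295.7 71 47 12.4
side [285. 192.] [399.3 383.9] 399.0 386.7 106 74 -87.0
side [288. 204.] [412.1 297.6] 412.1 298.0 72 51 12.5
side [350. 205.] [610.6 294. ] 610.4 294.7 72 50 -17.7
side [284. 328.] [ 420.  -295.9] 419.9 -295.3 72 47 -10.4
[[254.0, 163.0], [359.0, 171.0], [355.0, 231.0], [347.0, 240.0], [257.0, 232.0], [249.0, 217.0]] [[671.6, 121.3, 80.0], [645.0, -152.7, 80.0], [487.7, -137.9, 80.0], [464.8, -116.4, 80.0], [490.9, 116.4, 80.0], [530.3, 136.5, 80.0]]
```

View pics/c1.png

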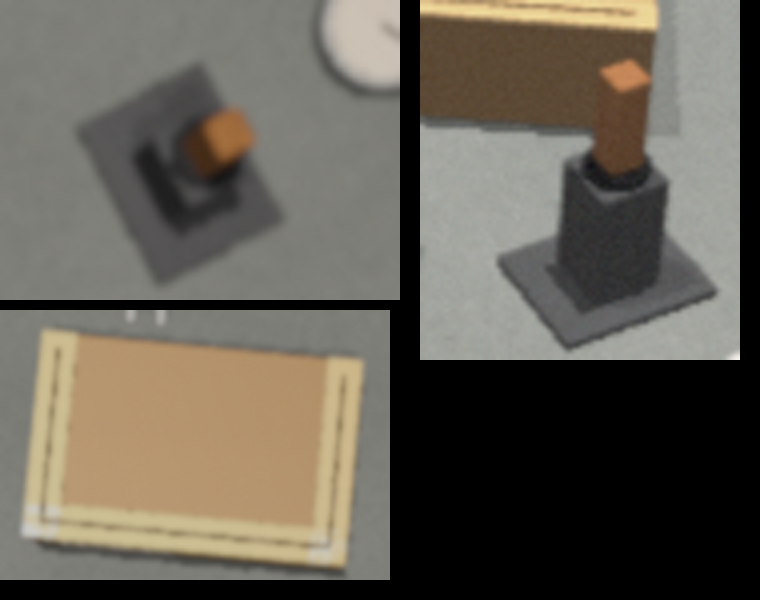

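The chosen stand is dark steel with the brown burnisher in it. The handle's top face is near (415,183) in the top view and (371,289) in the side view. The case labels agree between both cameras to about 2 mm.

```bash
python3 - <<'E'
from m import *
import bench; print([x for x in dir(bench) if x[0]!='_'], getattr(bench,'grasp_offset',None))
d=np.load('i.npz');T,S=d['T'],d['S']
h=cv2.cvtColor(T,cv2.COLOR_BGR2HSV)
m=np.zeros(T.shape[:2],np.uint8); m[150:250,240:370]=(((h[...,1]>75)&(h[...,2]>110)&(h[...,0]<30))|(h[...,2]>170))[150:250,240:370]
m[:162]=0; m=cv2.morphologyEx(m,cv2.MORPH_CLOSE,np.ones((5,5)))
c=max(cv2.findContours(m,0,2)[0],key=cv2.contourArea)
w=ray('top',c[:,0],80)[:,:2].astype(np.float32); r=cv2.minAreaRect(w); print('carton',r, cv2.boxPoints(r).round().tolist())
# dark seam line
g=T[...,:3].astype(int).sum(2); e=cv2.erode(m,np.ones((5,5)))
bh=cv2.morphologyEx(cv2.cvtColor(T,6),cv2.MORPH_BLACKHAT,np.ones((5,5)))
ys,xs=np.nonzero((bh>35)&(e>0)); P=ray('top',np.c_[xs,ys],80)[:,:2]; wt=bh[ys,xs].astype(float)
cen=np.array(r[0]); th=np.radians(-5.5); ex=np.array([np.cos(th),np.sin(th)]); ey=np.array([-ex[1],ex[0]])
u=(P-cen)@ex; v=(P-cen)@ey
for nm,s,a,b in(('L',(v>105)&(u>-60),u,v),('R',(v<-105)&(u>-60),u,v),('N',(u<-55)&(abs(v)<110),v,u)):
    p=np.polyfit(a[s],b[s],1,w=wt[s]); print(nm,s.sum(),p.round(4),'range',a[s].min().round(1),a[s].max().round(1))
# handle
print('corners side',ray('side',[[365.5,288],[372.5,285],[377.5,289.3],[370,293]],146).round(1).tolist())
for n,I,b in(('top',T,(395,170,430,200)),('side',S,(350,280,390,320))):
    hh=cv2.cvtColor(I,cv2.COLOR_BGR2HSV); q=np.zeros(I.shape[:2],np.uint8); x0,y0,x1,y1=b
    q[y0:y1,x0:x1]=((hh[...,0]<20)&(hh[...,1]>120)&(hh[...,2]>120))[y0:y1,x0:x1]
    ys,xs=np.nonzero(q); c=np.array([xs.mean(),ys.mean()]); print(n,len(xs),c,ray(n,c,146).round(1))
# foot
q=np.zeros(T.shape[:2],np.uint8); gg=cv2.cvtColor(T,6); q[160:220,380:432]=(gg<82)[160:220,380:432]
c=max(cv2.findContours(q,0,2)[0],key=cv2.contourArea); print('foot',cv2.minAreaRect(ray('top',c[:,0],6)[:,:2].astype(np.float32)))
E
```

```text
['IKError', 'calibration', 'camera', 'grasp_offset', 'hand_in', 'observe'] 18.700000000000003
carton ((569.1587524414062, -6.8617706298828125), (281.0024719238281, 183.0373077392578), 83.33348846435547) [[462.0, -136.0], [644.0, -157.0], [676.0, 122.0], [495.0, 143.0]]
L 16 [-1.81000e-02  1.24347e+02] range -59.2 74.9
R 13 [-1.860000e-02 -1.256116e+02] range -59.0 64.8
N 29 [ 2.04000e-02 -7.39096e+01] range -107.4 88.1
corners side [[593.9, -287.3, 146.0], [610.0, -276.6, 146.0], [618.8, -291.7, 146.0], [601.5, -304.6, 146.0]]
top 57 [415.10526316 181.52631579] [[ 603.8 -286.   146. ]]
side 69 [370.79710145 288.42028986] [[ 605.  -288.7  146. ]]
foot ((611.6162719726562, -290.8551025390625), (80.47435760498047, 59.908775329589844), 25.24142837524414)
```

{"api": "servo_tool", "payload": {"rows": [[0.23, -0.45, 0, -0.09, 1], [0.455, -0.89, 0, -0.17, 1], [0.455, -0.89, 0, -0.17, 1]], "squeeze": 60}}

```text
t: 0.5
eef_pos: [199.6, 511.7, 231.0]
tool_rot: [0.524, 3.095, -0.006]
ft_force: [0.1, 0.6, -0.1]
gripper_width: 1.005
gripper_force: 0.0
```

{"api": "servo_tool", "payload": {"rows": [[0.23, -0.45, 0, -0.09, 1], [0.455, -0.89, 0, -0.17, 1], [0.455, -0.89, 0, -0.17, 1]]}}

```text
t: 0.8
eef_pos: [244.4, 422.9, 231.3]
tool_rot: [0.656, 3.071, -0.004]
ft_force: [0.3, 1.2, 0.6]
gripper_width: 1.002
gripper_force: 0.0
```

{"api": "servo_tool", "payload": {"rows": [[0.23, -0.45, 0, -0.09, 1], [0.455, -0.89, 0, -0.17, 1], [0.455, -0.89, 0, -0.17, 1]]}}

```text
t: 1.1
eef_pos: [289.1, 334.0, 231.4]
tool_rot: [0.786, 3.041, -0.003]
ft_force: [-0.3, 0.6, -0.1]
gripper_width: 1.0
gripper_force: 0.0
```

{"api": "servo_tool", "payload": {"rows": [[0.23, -0.45, 0, -0.09, 1], [0.455, -0.89, 0, -0.17, 1], [0.455, -0.89, 0, -0.17, 1]]}}

```text
t: 1.4
eef_pos: [334.1, 245.5, 231.5]
tool_rot: [0.915, 3.005, -0.002]
ft_force: [-0.3, 1.0, 0.1]
gripper_width: 1.003
gripper_force: 0.0
```

{"api": "servo_tool", "payload": {"rows": [[0.23, -0.45, 0, -0.09, 1], [0.455, -0.89, 0, -0.17, 1], [0.455, -0.89, 0, -0.17, 1]]}}

```text
t: 1.7
eef_pos: [379.5, 156.8, 231.7]
tool_rot: [1.041, 2.962, -0.001]
ft_force: [0.0, 0.9, 0.4]
gripper_width: 1.005
gripper_force: 0.0
```

{"api": "servo_tool", "payload": {"rows": [[0.23, -0.45, 0, -0.09, 1], [0.455, -0.89, 0, -0.17, 1], [0.455, -0.89, 0, -0.17, 1]]}}

```text
t: 2.0
eef_pos: [425.1, 67.8, 231.9]
tool_rot: [1.165, 2.915, -0.001]
ft_force: [0.1, 1.4, 0.1]
gripper_width: 1.0
gripper_force: 0.0
```

{"api": "servo_tool", "payload": {"rows": [[0.23, -0.45, 0, -0.09, 1], [0.455, -0.89, 0, -0.17, 1], [0.455, -0.89, 0, -0.17, 1]]}}

```text
t: 2.3
eef_pos: [470.6, -21.5, 231.9]
tool_rot: [1.287, 2.862, -0.002]
ft_force: [-0.8, 1.8, 0.4]
gripper_width: 0.996
gripper_force: 0.0
```

{"api": "servo_tool", "payload": {"rows": [[0.23, -0.45, 0, -0.09, 1], [0.455, -0.89, 0, -0.17, 1], [0.455, -0.89, 0, -0.17, 1]]}}

```text
t: 2.6
eef_pos: [515.7, -110.8, 231.6]
tool_rot: [1.406, 2.805, -0.004]
ft_force: [-0.5, 0.6, -0.0]
gripper_width: 1.002
gripper_force: 0.0
```

{"api": "servo_tool", "payload": {"rows": [[0.23, -0.45, 0, -0.09, 1], [0.455, -0.89, 0, -0.17, 1], [0.455, -0.89, 0, -0.17, 1]]}}

```text
t: 2.9
eef_pos: [560.5, -199.7, 231.1]
tool_rot: [1.524, 2.745, -0.006]
ft_force: [0.3, 0.0, 0.1]
gripper_width: 0.998
gripper_force: 0.0
```

{"api": "servo_tool", "payload": {"rows": [[0.23, -0.45, 0, -0.09, 1], [0.455, -0.89, 0, -0.17, 1], [0.455, -0.89, 0, -0.17, 1], [0.455, -0.89, 0, -0.17, 1]]}}

```text
t: 3.3
eef_pos: [604.8, -283.0, 230.3]
tool_rot: [-1.631, -2.683, 0.001]
ft_force: [-0.5, 0.9, 0.0]
gripper_width: 0.999
gripper_force: 0.0
```

{"api": "servo_tool", "payload": {"rows": [[0, -0.04, -0.2, 0, 1], [0, -0.04, -0.5, 0, 1], [0, -0.04, -0.7, 0, 1], [0, -0.04, -0.7, 0, 1]]}}

```text
t: 3.7
eef_pos: [603.6, -283.2, 158.5]
tool_rot: [-1.624, -2.682, -0.002]
ft_force: [0.4, 0.2, -0.3]
gripper_width: 0.998
gripper_force: 0.0
```

{"api": "servo_tool", "payload": {"rows": [[0, 0, -0.2, 0, 1], [0, 0, -0.4, 0, 1], [0, 0, -0.57, 0, 1], [0, 0, -0.57, 0, 1]]}}

```text
t: 4.1
eef_pos: [604.4, -284.8, 103.5]
tool_rot: [-1.627, -2.684, -0.001]
ft_force: [0.3, 0.7, -0.3]
gripper_width: 1.004
gripper_force: 0.0
```

```bash
python3 - <<'E'
from m import *
T=camera('top');S=camera('side')
cv=np.zeros((500,800,3),np.uint8)
cv[:400,:400]=cv2.resize(T[150:230,370:450],(400,400),interpolation=2);cv[:480,400:]=cv2.resize(S[230:350,320:420],(400,480),interpolation=2)
cv2.imwrite('pics/g1.png',cv);print(observe()['eef_pos'])
E
```

```text
[ 605.39067692 -286.33896956  105.66115088]
```

View pics/g1.png

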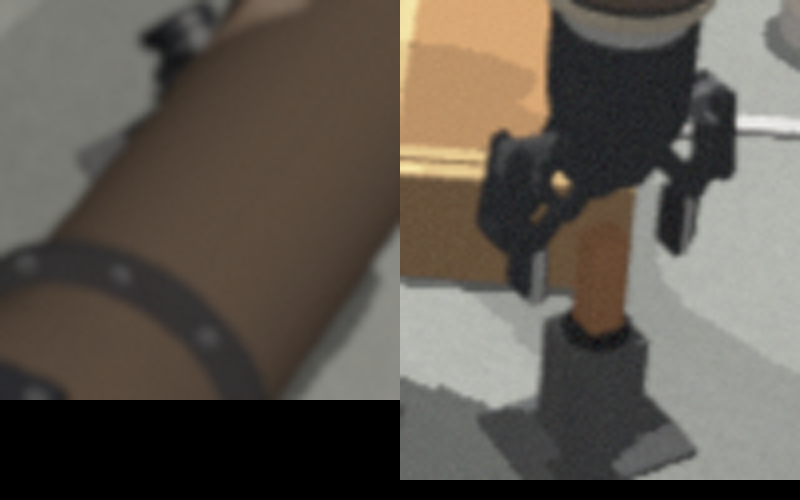

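The crop shows the handle between the two open fingers, side view about (550..650, 180..330) in the crop. I close.

{"api": "servo_tool", "payload": {"rows": [[0, 0, -0.02, 0, -1], [0, 0, -0.02, 0, -1], [0, 0, -0.02, 0, -1], [0, 0, -0.02, 0, -1], [0, 0, -0.02, 0, -1], [0, 0, -0.02, 0, -1], [0, 0, -0.02, 0, -1], [0, 0, -0.02, 0, -1]], "squeeze": 60}}

```text
t: 5.0
eef_pos: [604.9, -287.4, 102.8]
tool_rot: [1.631, 2.684, 0.0]
ft_force: [-1.7, 0.6, 4.3]
gripper_width: 0.251
gripper_force: 59.2
```

{"api": "servo_tool", "payload": {"rows": [[0, 0, 0, 0, -1], [0, 0, 0, 0, -1], [0, 0, 0, 0, -1], [0, 0, 0, 0, -1]]}}

```text
t: 5.4
eef_pos: [604.9, -287.4, 102.7]
tool_rot: [1.631, 2.684, 0.0]
ft_force: [0.1, -0.3, 4.9]
gripper_width: 0.25
gripper_force: 59.2
```

{"api": "servo_tool", "payload": {"rows": [[0, 0, 0.2, 0, -1], [0, 0, 0.4, 0, -1], [0, 0, 0.7, 0, -1], [0, 0, 1, 0, -1], [0, 0, 1, 0, -1]]}}

```text
t: 5.9
eef_pos: [606.2, -288.5, 206.3]
tool_rot: [1.628, 2.68, 0.001]
ft_force: [1.4, -1.2, -0.6]
gripper_width: 0.256
gripper_force: 58.8
```

{"api": "servo_tool", "payload": {"rows": [[0.08, 0.3, 0.1, 0, -1], [0.15, 0.6, 0.1, 0, -1], [0.15, 1, 0.1, 0, -1]]}}

```text
t: 6.2
eef_pos: [619.7, -187.3, 211.4]
tool_rot: [1.634, 2.683, -0.001]
ft_force: [0.4, -0.1, -1.5]
gripper_width: 0.249
gripper_force: 58.8
```

{"api": "servo_tool", "payload": {"rows": [[0.08, 0.4, 0, 0, -1], [0.15, 0.8, 0, 0, -1], [0.15, 1, 0, 0, -1]]}}

```text
t: 6.5
eef_pos: [635.1, -81.6, 210.6]
tool_rot: [-1.623, -2.687, -0.002]
ft_force: [-0.1, 0.1, -1.6]
gripper_width: 0.244
gripper_force: 58.8
```

{"api": "servo_tool", "payload": {"rows": [[0.08, 0.4, 0, 0, -1], [0.15, 0.8, 0, 0, -1], [0.15, 1, 0, 0, -1]]}}

```text
t: 6.8
eef_pos: [649.7, 18.2, 210.6]
tool_rot: [-1.623, -2.687, -0.001]
ft_force: [-0.5, 0.3, -1.4]
gripper_width: 0.246
gripper_force: 58.9
```

{"api": "servo_tool", "payload": {"rows": [[0.08, 0.4, 0, 0, -1], [0.16, 0.8, 0, 0, -1], [0.16, 0.95, 0, 0, -1], [0.16, 0.95, 0, 0, -1], [0.16, 0.95, 0, 0, -1]]}}

```text
t: 7.3
eef_pos: [665.1, 107.1, 211.4]
tool_rot: [-1.631, -2.684, 0.003]
ft_force: [0.2, -1.1, -0.9]
gripper_width: 0.252
gripper_force: 59.0
```

```bash
python3 - <<'E'
from m import *
T=camera('top');S=camera('side');np.savez('i2.npz',T=T,S=S)
e=observe()['eef_pos'];print(e,observe()['ft_force'])
print('tip pred',proj('side',e-[0,0,92.7]), 'collar',proj('side',e-[0,0,22.7]))
d=np.load('i.npz')['S']
# seam in side view before
cv=np.zeros((600,800,3),np.uint8)
cv[:360,:400]=cv2.resize(d[215:305,295:395],(400,360),interpolation=2);cv[:600,400:]=cv2.resize(S[170:320,300:400],(400,600),interpolation=2)
cv2.imwrite('pics/g2.png',cv)
K=np.array([570.2,-7.6,80]);th=np.radians(-6.6);ex=np.array([np.cos(th),np.sin(th),0]);ey=np.array([-ex[1],ex[0],0])
for u,v in((90,125),(80,125),(0,125),(-75,125),(-75,0),(-75,-125),(0,-125),(80,-125),(90,-125)):
    X=K+u*ex+v*ey; print(u,v,X.round(1),proj('side',X).round(1),proj('top',X).round(1))
E
```

```text
[665.47002306 105.67953531 212.11286852] [-0.18523966 -0.72167658 -0.83488986]
tip pred [[375.74314905 211.60199743]] collar [[377.8482288  189.06259188]]
90 125 [674.  106.2  80. ] [[377.5 223.7]] [[259.8 162. ]]
80 125 [664.  107.4  80. ] [[374.  223.5]] [[259.4 165.8]]
0 125 [584.6 116.6  80. ] [[346.2 221.7]] [[256.4 196.1]]
-75 125 [510.1 125.2  80. ] [[320.2 220.1]] [[253.5 224.7]]
-75 0 [495.7   1.   80. ] [[316.  242.6]] [[301.5 229.1]]
-75 -125 [ 481.3 -123.2   80. ] [[311.1 269.1]] [[349.4 233.6]]
0 -125 [ 555.8 -131.8   80. ] [[341.6 271.3]] [[351.9 205. ]]
80 -125 [ 635.3 -141.    80. ] [[374.3 273.6]] [[354.6 174.8]]
90 -125 [ 645.2 -142.1   80. ] [[378.4 273.8]] [[355. 171.]]
```

View pics/g2.png

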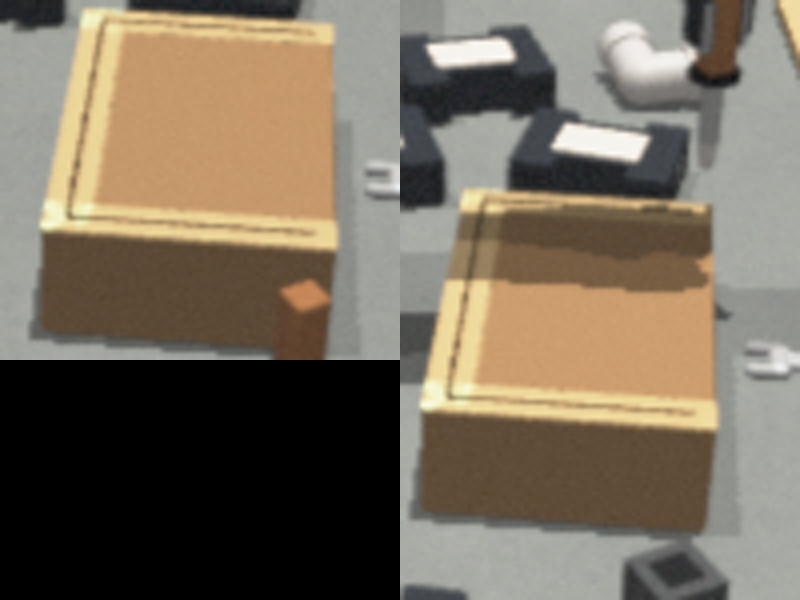

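The crop shows the tip at about (376,212) in the side view, against (375.7,211.6) predicted. The seam corners in both views lie within 1 px of the fit, and the line ends near u≈78–80. Descending at the far left end.

{"api": "servo_tool", "payload": {"rows": [[0.01, 0.01, -0.12, 0, -1], [0.01, 0.01, -0.24, 0, -1], [0.01, 0.01, -0.32, 0, -1], [0.01, 0.01, -0.34, 0, -1], [0.01, 0.01, -0.34, 0, -1], [0.01, 0.01, -0.34, 0, -1], [0.01, 0.01, -0.34, 0, -1], [0.01, 0.01, -0.34, 0, -1]]}}

```text
t: 8.2
eef_pos: [666.9, 108.8, 178.7]
tool_rot: [1.631, 2.684, 0.001]
ft_force: [-0.7, 0.4, -2.1]
gripper_width: 0.25
gripper_force: 59.0
```

{"api": "servo_tool", "payload": {"rows": [[0, 0, 0, 0, -1], [0, 0, 0, 0, -1], [0, 0, 0, 0, -1], [0, 0, 0, 0, -1]]}}

```text
t: 8.6
eef_pos: [666.7, 108.8, 178.4]
tool_rot: [1.631, 2.685, 0.0]
ft_force: [0.0, -0.4, -1.2]
gripper_width: 0.244
gripper_force: 58.9
```

{"api": "servo_tool", "payload": {"rows": [[0, -0.01, -0.02, 0, -1], [0, -0.01, -0.04, 0, -1], [0, -0.01, -0.05, 0, -1], [0, -0.01, -0.05, 0, -1], [0, -0.01, -0.05, 0, -1], [0, -0.01, -0.05, 0, -1]]}}

```text
t: 9.2
eef_pos: [666.7, 107.8, 173.4]
tool_rot: [1.631, 2.685, 0.0]
ft_force: [-0.0, 0.6, -0.2]
gripper_width: 0.252
gripper_force: 59.0
```

{"api": "servo_tool", "payload": {"rows": [[0, 0, -0.01, 0, -1], [0, 0, -0.01, 0, -1], [0, 0, -0.01, 0, -1]]}}

```text
t: 9.5
eef_pos: [666.9, 107.8, 172.8]
tool_rot: [1.631, 2.685, 0.001]
ft_force: [-0.1, 0.7, 2.9]
gripper_width: 0.25
gripper_force: 59.4
```

{"api": "servo_tool", "payload": {"rows": [[-0.04, 0.005, -0.003, 0, -1], [-0.08, 0.009, -0.003, 0, -1], [-0.119, 0.014, -0.003, 0, -1], [-0.159, 0.018, -0.003, 0, -1], [-0.199, 0.023, -0.003, 0, -1], [-0.238, 0.028, -0.003, 0, -1], [-0.278, 0.032, -0.003, 0, -1], [-0.318, 0.037, -0.003, 0, -1]]}}

```text
t: 10.3
eef_pos: [635.2, 111.6, 172.7]
tool_rot: [1.63, 2.684, 0.002]
ft_force: [2.2, -0.3, 5.1]
gripper_width: 0.253
gripper_force: 59.7
```

{"api": "servo_tool", "payload": {"rows": [[-0.04, 0.005, 0, 0, -1], [-0.08, 0.009, 0, 0, -1], [-0.119, 0.014, 0, 0, -1], [-0.159, 0.018, 0, 0, -1], [-0.199, 0.023, 0, 0, -1], [-0.238, 0.028, 0, 0, -1], [-0.278, 0.032, 0, 0, -1], [-0.318, 0.037, 0, 0, -1]]}}

```text
t: 11.1
eef_pos: [603.5, 115.3, 172.6]
tool_rot: [1.63, 2.684, 0.002]
ft_force: [2.3, -0.5, 5.5]
gripper_width: 0.249
gripper_force: 59.8
```

{"api": "servo_tool", "payload": {"rows": [[-0.038, 0.004, 0, 0, -1], [-0.077, 0.009, 0, 0, -1], [-0.116, 0.013, 0, 0, -1], [-0.154, 0.018, 0, 0, -1], [-0.193, 0.022, 0, 0, -1], [-0.231, 0.026, 0, 0, -1], [-0.27, 0.031, 0, 0, -1], [-0.308, 0.035, 0, 0, -1]]}}

```text
t: 11.9
eef_pos: [572.7, 118.8, 172.6]
tool_rot: [1.63, 2.684, 0.002]
ft_force: [2.8, 0.3, 5.5]
gripper_width: 0.252
gripper_force: 59.8
```

{"api": "servo_tool", "payload": {"rows": [[-0.038, 0.004, 0, 0, -1], [-0.077, 0.009, 0, 0, -1], [-0.116, 0.013, 0, 0, -1], [-0.154, 0.018, 0, 0, -1], [-0.193, 0.022, 0, 0, -1], [-0.231, 0.026, 0, 0, -1], [-0.27, 0.031, 0, 0, -1], [-0.308, 0.035, 0, 0, -1]]}}

```text
t: 12.7
eef_pos: [541.9, 122.3, 172.6]
tool_rot: [1.63, 2.684, 0.002]
ft_force: [2.4, -0.3, 4.9]
gripper_width: 0.25
gripper_force: 59.8
```

{"api": "servo_tool", "payload": {"rows": [[-0.038, 0.004, 0, 0, -1], [-0.077, 0.009, 0, 0, -1], [-0.116, 0.013, 0, 0, -1], [-0.154, 0.018, 0, 0, -1], [-0.193, 0.022, 0, 0, -1], [-0.231, 0.026, 0, 0, -1], [-0.27, 0.031, 0, 0, -1], [-0.308, 0.035, 0, 0, -1]]}}

```text
t: 13.5
eef_pos: [511.2, 125.9, 172.6]
tool_rot: [1.63, 2.684, 0.002]
ft_force: [2.6, -0.2, 6.4]
gripper_width: 0.252
gripper_force: 59.8
```

```bash
python3 - <<'E'
from m import *
S=camera('side');e=observe()['eef_pos'];print(e,proj('side',e-[0,0,92.7]))
cv2.imwrite('pics/s1.png',cv2.resize(S[190:250,280:380],(800,480),interpolation=2))
E
```

```text
[510.59394709 125.8836488  172.55654591] [[320.37977486 219.98209645]]
```

View pics/s1.png

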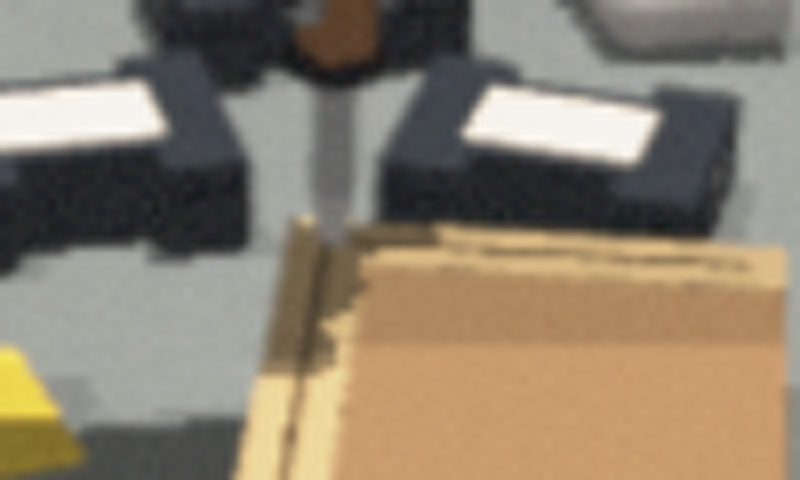

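{"api": "servo_tool", "payload": {"rows": [[-0.004, -0.039, 0.003, 0, -1], [-0.009, -0.078, 0.003, 0, -1], [-0.013, -0.116, 0.003, 0, -1], [-0.018, -0.155, 0.003, 0, -1], [-0.022, -0.194, 0.003, 0, -1], [-0.027, -0.233, 0.003, 0, -1], [-0.031, -0.272, 0.003, 0, -1], [-0.036, -0.31, 0.003, 0, -1]]}}

```text
t: 14.35
eef_pos: [506.9, 95.3, 172.6]
tool_rot: [-1.63, -2.685, -0.002]
ft_force: [0.9, 2.5, 6.9]
gripper_width: 0.251
gripper_force: 59.8
```

{"api": "servo_tool", "payload": {"rows": [[-0.004, -0.039, 0, 0, -1], [-0.009, -0.078, 0, 0, -1], [-0.013, -0.116, 0, 0, -1], [-0.018, -0.155, 0, 0, -1], [-0.022, -0.194, 0, 0, -1], [-0.027, -0.233, 0, 0, -1], [-0.031, -0.272, 0, 0, -1], [-0.036, -0.31, 0, 0, -1]]}}

```text
t: 15.15
eef_pos: [503.3, 64.3, 172.6]
tool_rot: [-1.63, -2.685, -0.002]
ft_force: [0.4, 2.6, 6.5]
gripper_width: 0.25
gripper_force: 59.8
```

{"api": "servo_tool", "payload": {"rows": [[-0.004, -0.039, 0, 0, -1], [-0.009, -0.078, 0, 0, -1], [-0.013, -0.116, 0, 0, -1], [-0.018, -0.155, 0, 0, -1], [-0.022, -0.194, 0, 0, -1], [-0.027, -0.233, 0, 0, -1], [-0.031, -0.272, 0, 0, -1], [-0.036, -0.31, 0, 0, -1]]}}

```text
t: 15.95
eef_pos: [499.7, 33.4, 172.6]
tool_rot: [-1.63, -2.685, -0.002]
ft_force: [0.7, 2.7, 6.4]
gripper_width: 0.253
gripper_force: 59.8
```

{"api": "servo_tool", "payload": {"rows": [[-0.004, -0.039, 0, 0, -1], [-0.009, -0.078, 0, 0, -1], [-0.013, -0.116, 0, 0, -1], [-0.018, -0.155, 0, 0, -1], [-0.022, -0.194, 0, 0, -1], [-0.027, -0.233, 0, 0, -1], [-0.031, -0.272, 0, 0, -1], [-0.036, -0.31, 0, 0, -1]]}}

```text
t: 16.75
eef_pos: [496.1, 2.4, 172.6]
tool_rot: [-1.63, -2.685, -0.002]
ft_force: [1.0, 2.8, 6.6]
gripper_width: 0.249
gripper_force: 59.8
```

{"api": "servo_tool", "payload": {"rows": [[-0.004, -0.039, 0.003, 0, -1], [-0.009, -0.078, 0.006, 0, -1], [-0.013, -0.116, 0.006, 0, -1], [-0.018, -0.155, 0.006, 0, -1], [-0.022, -0.194, 0.006, 0, -1], [-0.027, -0.233, 0.006, 0, -1], [-0.031, -0.272, 0.006, 0, -1], [-0.036, -0.31, 0.006, 0, -1]]}}

```text
t: 17.55
eef_pos: [492.4, -29.8, 172.7]
tool_rot: [-1.631, -2.685, 0.001]
ft_force: [0.2, 1.0, -0.7]
gripper_width: 0.254
gripper_force: 58.9
```

{"api": "servo_tool", "payload": {"rows": [[-0.004, -0.039, 0, 0, -1], [-0.009, -0.078, 0, 0, -1], [-0.013, -0.116, 0, 0, -1], [-0.018, -0.155, 0, 0, -1], [-0.022, -0.194, 0, 0, -1], [-0.027, -0.233, 0, 0, -1], [-0.031, -0.272, 0, 0, -1], [-0.036, -0.31, 0, 0, -1]]}}

```text
t: 18.35
eef_pos: [489.1, -60.6, 172.9]
tool_rot: [1.631, 2.685, -0.0]
ft_force: [0.7, -0.2, -1.1]
gripper_width: 0.248
gripper_force: 58.9
```

{"api": "servo_tool", "payload": {"rows": [[-0.004, -0.039, 0, 0, -1], [-0.009, -0.078, 0, 0, -1], [-0.013, -0.116, 0, 0, -1], [-0.018, -0.155, 0, 0, -1], [-0.022, -0.194, 0, 0, -1], [-0.027, -0.233, 0, 0, -1], [-0.031, -0.272, 0, 0, -1], [-0.036, -0.31, 0, 0, -1]]}}

```text
t: 19.15
eef_pos: [485.5, -91.6, 172.9]
tool_rot: [1.631, 2.685, 0.0]
ft_force: [0.4, -0.5, -0.5]
gripper_width: 0.249
gripper_force: 58.9
```

{"api": "servo_tool", "payload": {"rows": [[-0.004, -0.039, 0, 0, -1], [-0.009, -0.078, 0, 0, -1], [-0.013, -0.116, 0, 0, -1], [-0.018, -0.155, 0, 0, -1], [-0.022, -0.194, 0, 0, -1], [-0.027, -0.233, 0, 0, -1], [-0.031, -0.272, 0, 0, -1], [-0.036, -0.31, 0, 0, -1]]}}

```text
t: 19.95
eef_pos: [481.9, -122.6, 172.9]
tool_rot: [1.631, 2.685, 0.0]
ft_force: [-0.7, -0.7, -1.4]
gripper_width: 0.249
gripper_force: 58.9
```

```bash
python3 - <<'E'
from m import *
S=camera('side');e=observe()['eef_pos'];print(e,proj('side',e-[0,0,92.7]))
cv2.imwrite('pics/s2.png',cv2.resize(S[235:295,285:385],(800,480),interpolation=2))
E
```

```text
[ 481.71348337 -123.30960743  172.98816653] [[311.29140709 269.0877934 ]]
```

View pics/s2.png

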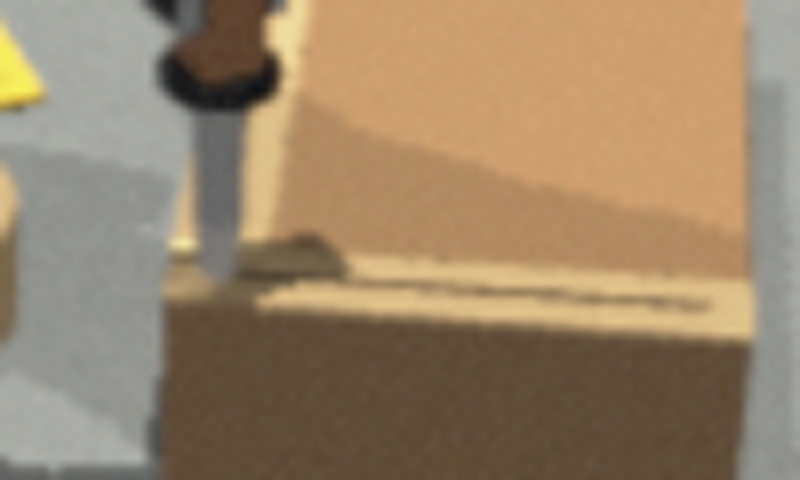

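Tip at the near right corner is at about (312.5,270) in the side view. But contact was lost from about y = 0 on, when I eased the height too much. I lift, go back past the middle of the near leg and press that part again.

{"api": "servo_tool", "payload": {"rows": [[0, 0, 0.08, 0, -1], [0, 0, 0.08, 0, -1], [0.04, 0.34, 0.08, 0, -1], [0.08, 0.68, 0.08, 0, -1], [0.08, 0.68, 0.08, 0, -1]]}}

```text
t: 20.5
eef_pos: [490.6, -49.0, 180.7]
tool_rot: [-1.621, -2.689, -0.003]
ft_force: [0.4, -0.4, -1.8]
gripper_width: 0.248
gripper_force: 58.9
```

{"api": "servo_tool", "payload": {"rows": [[0.04, 0.34, 0, 0, -1], [0.078, 0.68, 0, 0, -1], [0.078, 0.68, 0, 0, -1], [0.078, 0.68, -0.04, 0, -1], [0.078, 0.68, -0.07, 0, -1], [0.078, 0.68, -0.08, 0, -1], [0.078, 0.68, -0.084, 0, -1], [0.078, 0.68, -0.084, 0, -1]]}}

```text
t: 21.3
eef_pos: [497.7, 12.9, 172.7]
tool_rot: [1.633, 2.684, -0.0]
ft_force: [-1.4, -0.2, 1.0]
gripper_width: 0.253
gripper_force: 59.2
```

{"api": "servo_tool", "payload": {"rows": [[0, 0, 0, 0, -1], [0, 0, 0, 0, -1]]}}

```text
t: 21.5
eef_pos: [497.9, 13.5, 172.6]
tool_rot: [1.631, 2.684, 0.0]
ft_force: [0.0, -1.0, 1.3]
gripper_width: 0.249
gripper_force: 59.3
```

{"api": "servo_tool", "payload": {"rows": [[-0.005, -0.042, -0.002, 0, -1], [-0.01, -0.084, -0.002, 0, -1], [-0.015, -0.126, -0.002, 0, -1], [-0.02, -0.169, -0.002, 0, -1], [-0.025, -0.211, -0.002, 0, -1], [-0.03, -0.253, -0.002, 0, -1], [-0.035, -0.295, -0.002, 0, -1], [-0.04, -0.338, -0.002, 0, -1]]}}

```text
t: 22.3
eef_pos: [494.0, -20.3, 172.6]
tool_rot: [1.631, 2.685, 0.001]
ft_force: [0.5, 2.9, 5.8]
gripper_width: 0.25
gripper_force: 59.8
```

{"api": "servo_tool", "payload": {"rows": [[-0.005, -0.042, 0, 0, -1], [-0.01, -0.084, 0, 0, -1]]}}

```text
t: 22.5
eef_pos: [492.9, -28.7, 172.6]
tool_rot: [1.631, 2.685, 0.001]
ft_force: [0.6, 3.4, 5.4]
gripper_width: 0.249
gripper_force: 59.8
```

{"api": "servo_tool", "payload": {"rows": [[-0.004, -0.039, 0, 0, -1], [-0.009, -0.077, 0, 0, -1], [-0.013, -0.116, 0, 0, -1], [-0.018, -0.155, 0, 0, -1], [-0.022, -0.193, 0, 0, -1], [-0.027, -0.232, 0, 0, -1], [-0.031, -0.27, 0, 0, -1], [-0.036, -0.309, 0, 0, -1]]}}

```text
t: 23.3
eef_pos: [489.3, -59.6, 172.6]
tool_rot: [1.631, 2.685, 0.001]
ft_force: [-0.0, 2.2, 5.9]
gripper_width: 0.252
gripper_force: 59.9
```

{"api": "servo_tool", "payload": {"rows": [[-0.004, -0.039, 0, 0, -1], [-0.009, -0.077, 0, 0, -1], [-0.013, -0.116, 0, 0, -1], [-0.018, -0.155, 0, 0, -1], [-0.022, -0.193, 0, 0, -1], [-0.027, -0.232, 0, 0, -1], [-0.031, -0.27, 0, 0, -1], [-0.036, -0.309, 0, 0, -1]]}}

```text
t: 24.1
eef_pos: [485.7, -90.4, 172.6]
tool_rot: [1.631, 2.685, 0.001]
ft_force: [-0.6, 2.0, 6.1]
gripper_width: 0.245
gripper_force: 59.9
```

{"api": "servo_tool", "payload": {"rows": [[-0.004, -0.039, 0, 0, -1], [-0.009, -0.077, 0, 0, -1], [-0.013, -0.116, 0, 0, -1], [-0.018, -0.155, 0, 0, -1], [-0.022, -0.193, 0, 0, -1], [-0.027, -0.232, 0, 0, -1], [-0.031, -0.27, 0, 0, -1], [-0.036, -0.309, 0, 0, -1]]}}

```text
t: 24.9
eef_pos: [482.0, -121.3, 172.6]
tool_rot: [1.631, 2.685, 0.001]
ft_force: [0.1, 1.9, 5.6]
gripper_width: 0.253
gripper_force: 59.9
```

{"api": "servo_tool", "payload": {"rows": [[0.039, -0.004, 0, 0, -1], [0.078, -0.009, 0, 0, -1], [0.117, -0.013, 0, 0, -1], [0.156, -0.018, 0, 0, -1], [0.195, -0.022, 0, 0, -1], [0.234, -0.027, 0, 0, -1], [0.273, -0.031, 0, 0, -1], [0.312, -0.036, 0, 0, -1]]}}

```text
t: 25.7
eef_pos: [512.0, -125.6, 172.5]
tool_rot: [-1.632, -2.683, 0.001]
ft_force: [-4.4, 1.4, 11.3]
gripper_width: 0.251
gripper_force: 60.6
```

{"api": "servo_tool", "payload": {"rows": [[0.039, -0.004, 0, 0, -1], [0.078, -0.009, 0, 0, -1], [0.117, -0.013, 0, 0, -1], [0.156, -0.018, 0, 0, -1], [0.195, -0.022, 0, 0, -1], [0.234, -0.027, 0, 0, -1], [0.273, -0.031, 0, 0, -1], [0.312, -0.036, 0, 0, -1]]}}

```text
t: 26.5
eef_pos: [543.2, -129.3, 172.5]
tool_rot: [-1.632, -2.683, 0.001]
ft_force: [-4.5, 0.2, 10.2]
gripper_width: 0.246
gripper_force: 60.5
```

{"api": "servo_tool", "payload": {"rows": [[0.039, -0.003, 0.001, 0, -1], [0.078, -0.006, 0.002, 0, -1], [0.117, -0.01, 0.002, 0, -1], [0.156, -0.014, 0.002, 0, -1], [0.195, -0.017, 0.002, 0, -1], [0.234, -0.021, 0.002, 0, -1], [0.273, -0.025, 0.002, 0, -1], [0.312, -0.03, 0.002, 0, -1]]}}

```text
t: 27.3
eef_pos: [574.5, -132.3, 172.6]
tool_rot: [-1.632, -2.683, 0.002]
ft_force: [-3.4, 0.3, 8.2]
gripper_width: 0.245
gripper_force: 60.1
```

{"api": "servo_tool", "payload": {"rows": [[0.039, -0.004, 0.0005, 0, -1], [0.078, -0.009, 0.001, 0, -1], [0.117, -0.013, 0.001, 0, -1], [0.156, -0.018, 0.001, 0, -1], [0.195, -0.022, 0.001, 0, -1], [0.234, -0.027, 0.001, 0, -1], [0.273, -0.031, 0.001, 0, -1], [0.312, -0.036, 0.001, 0, -1]]}}

```text
t: 28.1
eef_pos: [605.7, -136.0, 172.6]
tool_rot: [-1.632, -2.683, 0.002]
ft_force: [-2.7, 0.6, 5.5]
gripper_width: 0.25
gripper_force: 60.0
```

{"api": "servo_tool", "payload": {"rows": [[0.039, -0.004, 0, 0, -1], [0.078, -0.009, 0, 0, -1], [0.117, -0.013, 0, 0, -1], [0.156, -0.018, 0, 0, -1], [0.195, -0.022, 0, 0, -1], [0.234, -0.027, 0, 0, -1], [0.273, -0.031, 0, 0, -1], [0.312, -0.036, 0, 0, -1]]}}

```text
t: 28.9
eef_pos: [637.0, -139.6, 172.7]
tool_rot: [-1.632, -2.683, 0.002]
ft_force: [-3.5, 1.0, 6.6]
gripper_width: 0.252
gripper_force: 60.0
```

{"api": "servo_tool", "payload": {"rows": [[0.015, -0.001, 0, 0, -1], [0.015, -0.001, 0, 0, -1]]}}

```text
t: 29.1
eef_pos: [638.7, -139.7, 172.7]
tool_rot: [-1.632, -2.684, 0.002]
ft_force: [-2.2, 0.6, 6.7]
gripper_width: 0.251
gripper_force: 59.9
```

```bash
python3 - <<'E'
from m import *
S=camera('side');e=observe()['eef_pos'];print(e,proj('side',e-[0,0,92.7]))
cv2.imwrite('pics/s3.png',cv2.resize(S[235:295,300:400],(800,480),interpolation=2))
E
```

```text
[ 638.67545246 -139.7124804   172.67775537] [[375.61237038 273.27113754]]
```

View pics/s3.png

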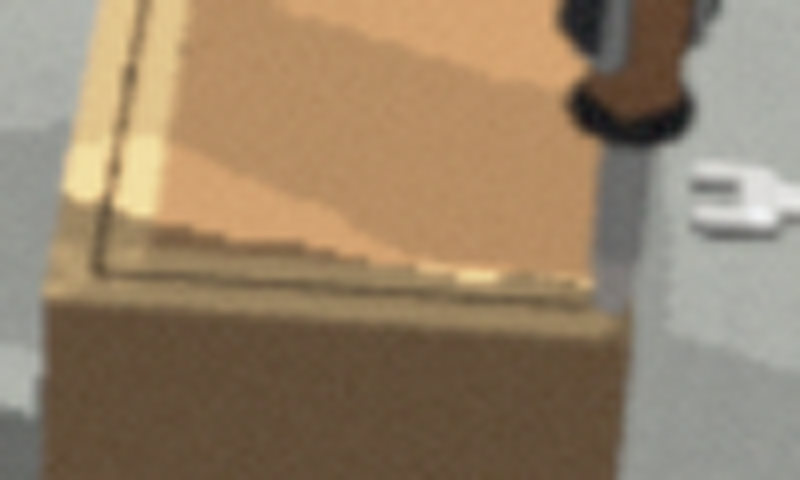

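The tip ended at about (376,274), on the seam's end. Back to the stand.

{"api": "servo_tool", "payload": {"rows": [[0, 0, 0.1, 0, -1], [0, 0, 0.3, 0, -1], [0, 0, 0.4, 0, -1], [0, 0, 0.4, 0, -1]]}}

```text
t: 29.55
eef_pos: [640.0, -139.4, 214.2]
tool_rot: [1.63, 2.683, 0.001]
ft_force: [1.5, -0.1, -1.6]
gripper_width: 0.248
gripper_force: 59.0
```

{"api": "servo_tool", "payload": {"rows": [[-0.08, -0.35, 0, 0, -1], [-0.17, -0.74, 0, 0, -1], [-0.17, -0.74, 0, 0, -1]]}}

```text
t: 29.85
eef_pos: [619.1, -220.2, 212.6]
tool_rot: [1.642, 2.677, -0.007]
ft_force: [-0.1, -1.3, -0.7]
gripper_width: 0.248
gripper_force: 59.0
```

{"api": "servo_tool", "payload": {"rows": [[-0.08, -0.35, 0, 0, -1], [-0.17, -0.73, 0, 0, -1], [-0.17, -0.73, 0, 0, -1], [-0.17, -0.73, 0, 0, -1], [-0.17, -0.73, 0, 0, -1], [-0.17, -0.73, 0, 0, -1], [-0.17, -0.73, 0, 0, -1]]}}

```text
t: 30.55
eef_pos: [605.9, -284.4, 212.4]
tool_rot: [-1.629, -2.686, -0.001]
ft_force: [0.2, 0.2, -1.6]
gripper_width: 0.248
gripper_force: 59.0
```

```bash
python3 - <<'E'
from m import *
S=camera('side');e=observe()['eef_pos'];print(e,proj('side',e-[0,0,92.7]))
cv2.imwrite('pics/s4.png',cv2.resize(S[235:355,320:420],(500,600),interpolation=2))
E
```

```text
[ 605.7799203  -284.67001657  212.50678767] [[370.0290486  297.04572074]]
```

View pics/s4.png

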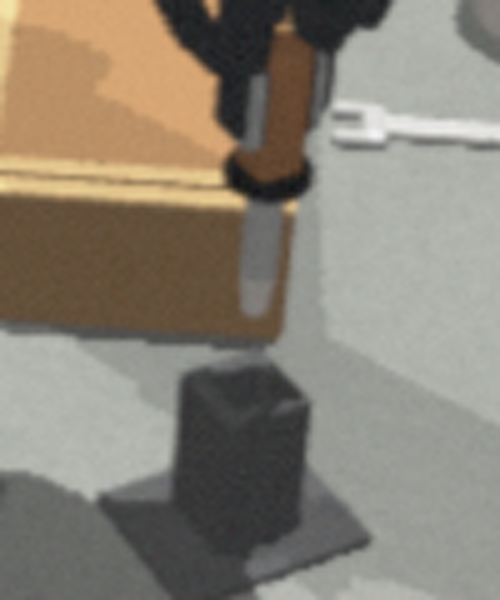

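The tip at (371,298) hangs upright above the stand mouth (369,311), as predicted. I correct by -1, -3 mm and insert.

{"api": "servo_tool", "payload": {"rows": [[-0.01, -0.028, 0, 0, -1], [-0.01, -0.028, 0, 0, -1], [-0.01, -0.028, 0, 0, -1], [-0.01, -0.028, -0.15, 0, -1], [-0.01, -0.028, -0.3, 0, -1], [-0.01, -0.028, -0.4, 0, -1], [-0.01, -0.028, -0.5, 0, -1], [-0.01, -0.028, -0.5, 0, -1]]}}

```text
t: 31.4
eef_pos: [603.5, -287.9, 160.5]
tool_rot: [-1.63, -2.682, 0.001]
ft_force: [0.3, -0.2, -1.0]
gripper_width: 0.251
gripper_force: 59.0
```

{"api": "servo_tool", "payload": {"rows": [[0, 0, -0.12, 0, -1], [0, 0, -0.24, 0, -1], [0, 0, -0.36, 0, -1], [0, 0, -0.46, 0, -1], [0, 0, -0.52, 0, -1], [0, 0, -0.55, 0, -1], [0, 0, -0.55, 0, -1], [0, 0, -0.55, 0, -1]]}}

```text
t: 32.2
eef_pos: [604.6, -288.7, 108.0]
tool_rot: [1.631, 2.684, 0.0]
ft_force: [0.1, -0.3, -0.8]
gripper_width: 0.25
gripper_force: 59.0
```

{"api": "servo_tool", "payload": {"rows": [[0.003, 0.01, -0.02, 0, -1], [0.003, 0.01, -0.04, 0, -1], [0.003, 0.01, -0.05, 0, -1], [0.003, 0.01, -0.05, 0, -1], [0.003, 0.01, -0.05, 0, -1]]}}

```text
t: 32.7
eef_pos: [604.8, -287.4, 102.8]
tool_rot: [1.631, 2.685, 0.0]
ft_force: [-0.4, 0.6, 2.0]
gripper_width: 0.249
gripper_force: 59.3
```

{"api": "servo_tool", "payload": {"rows": [[0, 0, -0.005, 0, -1], [0, 0, -0.005, 0, -1], [0, 0, -0.005, 0, -1]]}}

```text
t: 33.0
eef_pos: [604.8, -287.4, 102.8]
tool_rot: [1.631, 2.685, 0.001]
ft_force: [-1.4, 2.2, 6.5]
gripper_width: 0.25
gripper_force: 60.2
```

{"api": "servo_tool", "payload": {"rows": [[0, 0, 0, 0, 1], [0, 0, 0, 0, 1], [0, 0, 0, 0, 1], [0, 0, 0, 0, 1], [0, 0, 0, 0, 1], [0, 0, 0, 0, 1], [0, 0, 0, 0, 1], [0, 0, 0, 0, 1]]}}

```text
t: 33.8
eef_pos: [604.7, -287.5, 102.1]
tool_rot: [-1.631, -2.685, 0.0]
ft_force: [-0.6, -0.4, -0.4]
gripper_width: 0.998
gripper_force: 0.0
```

{"api": "servo_tool", "payload": {"rows": [[0, 0, 0.2, 0, 1], [0, 0, 0.5, 0, 1], [0, 0, 0.9, 0, 1], [0, 0, 0.9, 0, 1]]}}

```text
t: 34.2
eef_pos: [606.9, -289.6, 197.8]
tool_rot: [1.627, 2.677, 0.001]
ft_force: [0.3, -0.6, 0.5]
gripper_width: 1.002
gripper_force: 0.0
```

{"api": "servo_tool", "payload": {"rows": [[-0.4, 0, 0.3, 0.25, 1], [-0.9, -0.04, 0.3, 0.5, 1], [-0.9, -0.04, 0.3, 0.75, 1], [-0.9, -0.04, 0.3, 0.9, 1], [-0.9, -0.04, 0.3, 0.9, 1]]}}

```text
t: 34.7
eef_pos: [514.4, -291.5, 222.3]
tool_rot: [0.99, 2.981, 0.001]
ft_force: [-0.5, 0.5, -0.1]
gripper_width: 0.999
gripper_force: 0.0
```

{"api": "servo_tool", "payload": {"rows": [[-0.4, -0.02, 0, 0.25, 1], [-0.95, -0.04, 0, 0.5, 1], [-0.95, -0.04, 0, 0.75, 1], [-0.95, -0.04, 0, 0.93, 1], [-0.95, -0.04, 0, 0.93, 1], [-0.95, -0.04, 0, 0.93, 1]]}}

```text
t: 35.3
eef_pos: [420.1, -295.5, 222.0]
tool_rot: [0.284, 3.129, -0.0]
ft_force: [1.3, -0.8, -0.2]
gripper_width: 0.995
gripper_force: 0.0
```

```bash
python3 - <<'E'
from m import *
T=camera('top');S=camera('side');s=observe();print(s['eef_pos'],s['tool_rot'],s['joint_positions'].round(2))
for n,I in(('top',T),('side',S)):
    for o in cases(n,I):
        if 350<o[2]<650 and abs(o[3])<500 and 60<o[4]<82 : print(n,*o)
cv2.imwrite('pics/s5.png',np.hstack([cv2.resize(S[220:340,340:400],(300,600)),cv2.resize(T[140:240,370:460],(450,600))]))
E
```

```text
[ 420.04983274 -295.43390557  221.93619654] [-2.81342786e-01 -3.12866824e+00  1.96605513e-04] [ 0.1   0.27  0.52  1.89 -0.16  1.02  2.08]
top [192. 190.] [609.8 292. ] 610.0 291.9 73 48 -17.1
top [129. 229.] [509.  459.7] 509.1 459.7 72 47 12.9
top [191. 264.] [411.6 295.9] 411.6 295.8 73 48 12.4
side [350. 205.] [610.8 294.1] 610.6 294.6 73 52 -16.8
side [285. 328.] [ 422.  -295.9] 419.8 -295.6 72 48 -10.4
```

View pics/s5.png

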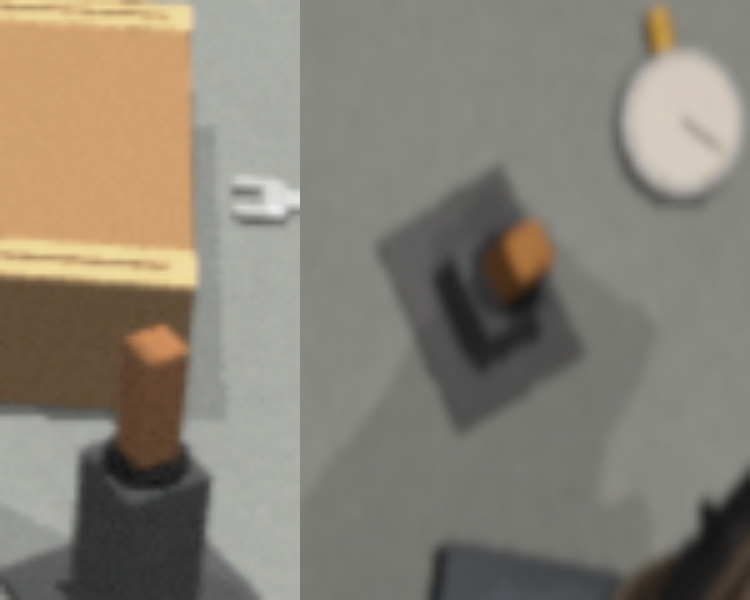

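The burnisher stands home in its stand, collar on the rim, handle top at (371,288) in the side view as at first. Now the case at the right.

{"api": "servo_tool", "payload": {"rows": [[0, -0.01, -0.4, 0, 1], [0, -0.01, -0.9, 0, 1], [0, -0.01, -0.9, 0, 1]]}}

```text
t: 35.7
eef_pos: [416.7, -294.1, 127.3]
tool_rot: [-0.278, -3.12, -0.005]
ft_force: [-0.2, 1.1, 0.4]
gripper_width: 1.0
gripper_force: 0.0
```

{"api": "servo_tool", "payload": {"rows": [[0, 0, -0.3, 0, 1], [0, 0, -0.6, 0, 1], [0, 0, -0.7, 0, 1], [0, 0, -0.7, 0, 1], [0, 0, -0.7, 0, 1]]}}

```text
t: 36.2
eef_pos: [420.6, -297.1, 63.7]
tool_rot: [0.278, 3.128, -0.001]
ft_force: [0.8, -0.3, 0.8]
gripper_width: 1.0
gripper_force: 0.0
```

{"api": "servo_tool", "payload": {"rows": [[0, 0, -0.2, 0, 1], [0, 0, -0.4, 0, 1], [0, 0, -0.5, 0, 1], [0, 0, -0.53, 0, 1], [0, 0, -0.53, 0, 1], [0, 0, -0.53, 0, 1]]}}

```text
t: 36.8
eef_pos: [420.2, -296.9, 10.0]
tool_rot: [0.277, 3.128, -0.001]
ft_force: [0.0, -0.5, 0.2]
gripper_width: 1.001
gripper_force: 0.0
```

{"api": "servo_tool", "payload": {"rows": [[0, 0, -0.01, 0, -1], [0, 0, -0.01, 0, -1], [0, 0, -0.01, 0, -1], [0, 0, -0.01, 0, -1], [0, 0, -0.01, 0, -1], [0, 0, -0.01, 0, -1]], "squeeze": 60}}

```text
t: 37.4
eef_pos: [420.1, -296.9, 9.0]
tool_rot: [0.278, 3.128, -0.001]
ft_force: [-1.9, 1.4, 8.2]
gripper_width: 0.762
gripper_force: 66.5
```

{"api": "servo_tool", "payload": {"rows": [[0, 0, 0.3, 0, -1], [0, 0, 0.6, 0, -1], [0, 0, 1, 0, -1], [0, 0, 1, 0, -1]]}}

```text
t: 37.8
eef_pos: [421.7, -298.1, 112.2]
tool_rot: [0.278, 3.123, -0.004]
ft_force: [0.6, -0.5, -4.3]
gripper_width: 0.762
gripper_force: 71.3
```

{"api": "servo_tool", "payload": {"rows": [[0, 0, 0.4, 0, -1], [0, 0, 0.6, 0, -1], [0, 0, 0.6, 0, -1], [0, 0, 0.6, 0, -1], [0, 0, 0.6, 0, -1]]}}

```text
t: 38.3
eef_pos: [418.7, -295.7, 166.4]
tool_rot: [-0.277, -3.127, -0.002]
ft_force: [-0.4, -0.3, -5.0]
gripper_width: 0.757
gripper_force: 71.2
```

{"api": "servo_tool", "payload": {"rows": [[0.13, 0.25, 0, -0.25, -1], [0.26, 0.5, 0, -0.5, -1], [0.377, 0.727, 0, -0.755, -1], [0.377, 0.727, 0, -0.755, -1]]}}

```text
t: 38.7
eef_pos: [458.6, -219.4, 166.3]
tool_rot: [-0.857, -3.019, -0.002]
ft_force: [-0.3, -1.2, -4.5]
gripper_width: 0.759
gripper_force: 71.0
```

{"api": "servo_tool", "payload": {"rows": [[0.13, 0.25, 0, -0.25, -1], [0.26, 0.5, 0, -0.5, -1], [0.377, 0.727, 0, -0.755, -1], [0.377, 0.727, 0, -0.755, -1]]}}

```text
t: 39.1
eef_pos: [496.1, -147.1, 166.4]
tool_rot: [-1.407, -2.806, -0.0]
ft_force: [-0.2, 0.6, -4.8]
gripper_width: 0.759
gripper_force: 71.0
```

{"api": "servo_tool", "payload": {"rows": [[0.13, 0.25, 0, -0.25, -1], [0.26, 0.5, 0, -0.5, -1], [0.377, 0.727, 0, -0.755, -1], [0.377, 0.727, 0, -0.755, -1]]}}

```text
t: 39.5
eef_pos: [533.7, -74.7, 166.5]
tool_rot: [-1.908, -2.493, 0.001]
ft_force: [0.0, -0.3, -4.2]
gripper_width: 0.761
gripper_force: 70.9
```

{"api": "servo_tool", "payload": {"rows": [[0.13, 0.25, 0, -0.25, -1], [0.26, 0.5, 0, -0.5, -1], [0.377, 0.727, 0, -0.755, -1], [0.377, 0.727, 0, -0.755, -1], [0.377, 0.727, 0, -0.755, -1], [0.377, 0.727, 0, -0.755, -1], [0.377, 0.727, 0, -0.755, -1], [0.377, 0.727, 0, -0.755, -1]]}}

```text
t: 40.3
eef_pos: [570.2, -6.7, 168.2]
tool_rot: [-2.347, -2.088, -0.0]
ft_force: [0.5, 0.6, -3.8]
gripper_width: 0.76
gripper_force: 70.9
```

{"api": "servo_tool", "payload": {"rows": [[0.005, 0.007, -0.2, 0, -1], [0.005, 0.007, -0.4, 0, -1], [0.005, 0.007, -0.6, 0, -1], [0.005, 0.007, -0.7, 0, -1], [0.005, 0.007, -0.74, 0, -1], [0.005, 0.007, -0.74, 0, -1], [0.005, 0.007, -0.74, 0, -1], [0.005, 0.007, -0.74, 0, -1]]}}

```text
t: 41.1
eef_pos: [571.6, -5.1, 95.0]
tool_rot: [2.346, 2.088, 0.002]
ft_force: [-0.3, -0.1, -4.7]
gripper_width: 0.764
gripper_force: 70.9
```

{"api": "servo_tool", "payload": {"rows": [[0, 0, -0.02, 0, -1], [0, 0, -0.04, 0, -1], [0, 0, -0.05, 0, -1], [0, 0, -0.05, 0, -1]]}}

```text
t: 41.5
eef_pos: [570.9, -4.8, 89.1]
tool_rot: [-2.346, -2.089, -0.0]
ft_force: [-0.9, 0.9, -3.6]
gripper_width: 0.762
gripper_force: 71.3
```

{"api": "servo_tool", "payload": {"rows": [[0, -0.01, -0.006, 0, -1], [0, -0.01, -0.006, 0, -1], [0, -0.01, -0.006, 0, -1]]}}

```text
t: 41.8
eef_pos: [571.0, -4.9, 89.1]
tool_rot: [-2.345, -2.088, -0.002]
ft_force: [-3.6, 5.0, 7.9]
gripper_width: 0.761
gripper_force: 72.3
```

{"api": "servo_tool", "payload": {"rows": [[0, 0, 0, 0, 1], [0, 0, 0, 0, 1], [0, 0, 0, 0, 1], [0, 0, 0, 0, 1], [0, 0, 0, 0, 1]]}}

```text
t: 42.3
eef_pos: [571.1, -6.1, 88.5]
tool_rot: [2.346, 2.089, -0.0]
ft_force: [0.5, 0.3, -0.2]
gripper_width: 0.998
gripper_force: 0.0
```

{"api": "servo_tool", "payload": {"rows": [[0, 0, 0.2, 0, 1], [0, 0, 0.5, 0, 1], [0, 0, 0.9, 0, 1], [0, 0, 0.9, 0, 1]]}}

```text
t: 42.7
eef_pos: [573.7, -6.9, 183.1]
tool_rot: [2.344, 2.085, 0.009]
ft_force: [1.3, -0.5, -0.4]
gripper_width: 1.005
gripper_force: 0.0
```

{"api": "servo_tool", "payload": {"rows": [[0, 0.4, 0.2, 0.25, 1], [0, 0.9, 0.5, 0.5, 1], [0, 0.9, 0.5, 0.75, 1]]}}

```text
t: 43.0
eef_pos: [572.0, 90.4, 230.1]
tool_rot: [1.901, 2.501, 0.006]
ft_force: [0.6, -0.1, -0.3]
gripper_width: 1.001
gripper_force: 0.0
```

{"api": "servo_tool", "payload": {"rows": [[0, 0.4, 0, 0.25, 1], [0, 0.9, 0, 0.5, 1], [0, 0.9, 0, 0.75, 1]]}}

```text
t: 43.3
eef_pos: [569.8, 183.1, 227.3]
tool_rot: [-1.396, -2.811, -0.004]
ft_force: [0.1, 0.9, -1.4]
gripper_width: 0.996
gripper_force: 0.0
```

```bash
cat >> m.py <<'E'
def lab(n,I,box,z):
    g=cv2.cvtColor(I,cv2.COLOR_BGR2HSV); x0,y0,x1,y1=box
    m=np.zeros(I.shape[:2],np.uint8); m[y0:y1,x0:x1]=((g[...,2]>150)&(g[...,1]<60))[y0:y1,x0:x1]
    c=max(cv2.findContours(m,0,2)[0],key=cv2.contourArea)
    r=cv2.minAreaRect(ray(n,c[:,0].astype(float),z)[:,:2].astype(np.float32)); M=cv2.moments((m>0).astype(np.uint8),True)
    return ray(n,[M['m10']/M['m00'],M['m01']/M['m00']],z)[0,:2].round(1),r
def look(z=None):
    T=camera('top');S=camera('side');s=observe();a=s['tool_rot']
    print(s['t'],s['eef_pos'].round(1),'ty',(2*np.degrees(np.arctan2(a[1],a[0]))-90)%180,'j7',s['joint_positions'][6].round(2))
    for n,I in(('top',T),('side',S)):
        for o in cases(n,I):
            if 350<o[2]<650 and abs(o[3])<500 and 60<o[4]<82 and o[5]<60: print(n,*o)
        if z:
            p=proj(n,[571,-6,z])[0]; b=[int(p[0]-24),int(p[1]-18),int(p[0]+24),int(p[1]+18)]
            try: print(n,'stack',lab(n,I,b,z))
            except Exception as e: print(n,e)
    return T,S
E
python3 -c "
from m import *
look(122)"
```

```text
43.4 [570.6 175.6 227.9] ty 36.61791566780329 j7 0.54
top [302. 198.] [581.3  -2.4] 581.2 -2.4 78 51 83.1
top [129. 229.] [509.3 459.7] 509.1 459.7 73 48 12.8
top stack (array([570.9,  -3.6]), ((570.8201293945312, -3.5628013610839844), (73.35856628417969, 48.29990005493164), 83.05430603027344))
side [288. 204.] [412.3 297.5] 412.1 298.0 72 51 12.5
side [350. 205.] [610.6 293.9] 610.3 294.5 72 51 -18.1
side stack (array([566.6,   4.4]), ((571.1467895507812, -2.080211639404297), (74.22177124023438, 47.05308151245117), 85.21154022216797))
```

{"api": "servo_tool", "payload": {"rows": [[0.1, 0.3, 0, 0.25, 1], [0.2, 0.58, 0, 0.5, 1], [0.2, 0.58, 0, 0.63, 1]]}}

```text
t: 43.7
eef_pos: [591.4, 235.4, 227.7]
tool_rot: [-0.955, -2.992, -0.002]
ft_force: [-0.5, 0.5, -0.7]
gripper_width: 1.003
gripper_force: 0.0
```

{"api": "servo_tool", "payload": {"rows": [[0.1, 0.3, 0, 0.25, 1], [0.2, 0.59, 0, 0.5, 1], [0.2, 0.59, 0, 0.63, 1], [0.2, 0.59, 0, 0.63, 1], [0.2, 0.59, 0, 0.63, 1], [0.2, 0.59, 0, 0.63, 1], [0.2, 0.59, 0, 0.63, 1]]}}

```text
t: 44.4
eef_pos: [611.1, 290.0, 228.7]
tool_rot: [0.485, 3.104, -0.0]
ft_force: [-0.9, 0.4, 0.5]
gripper_width: 0.995
gripper_force: 0.0
```

```bash
python3 -c "
from m import *
look(122)"
```

```text
44.5 [611.  290.6 228.7] ty 72.32882229057216 j7 0.96
top [302. 198.] [581.3  -2.4] 581.1 -2.4 78 52 83.6
top [191. 264.] [411.7 295.9] 411.6 295.9 74 49 12.5
top stack (array([571. ,  -3.6]), ((570.7711791992188, -3.582775115966797), (73.83638000488281, 49.23612976074219), 83.57488250732422))
side [288. 204.] [412.3 297.5] 412.1 298.0 72 51 12.5
side stack (array([565.9,   5.2]), ((571.1467895507812, -2.080211639404297), (74.22177124023438, 47.05308151245117), 85.21154022216797))
```

{"api": "servo_tool", "payload": {"rows": [[-0.007, 0.02, -0.4, 0, 1], [-0.007, 0.02, -0.9, 0, 1], [-0.007, 0.02, -0.9, 0, 1]]}}

```text
t: 44.8
eef_pos: [606.0, 291.8, 132.4]
tool_rot: [-0.479, -3.096, 0.01]
ft_force: [-0.8, -0.8, -0.8]
gripper_width: 1.0
gripper_force: 0.0
```

{"api": "servo_tool", "payload": {"rows": [[0, 0, -0.3, 0, 1], [0, 0, -0.6, 0, 1], [0, 0, -0.75, 0, 1], [0, 0, -0.75, 0, 1]]}}

```text
t: 45.2
eef_pos: [609.7, 292.8, 63.0]
tool_rot: [-0.48, -3.103, 0.002]
ft_force: [-0.7, 1.0, -0.0]
gripper_width: 0.997
gripper_force: 0.0
```

{"api": "servo_tool", "payload": {"rows": [[0, 0, -0.2, 0, 1], [0, 0, -0.4, 0, 1], [0, 0, -0.5, 0, 1], [0, 0, -0.54, 0, 1], [0, 0, -0.54, 0, 1], [0, 0, -0.54, 0, 1]]}}

```text
t: 45.8
eef_pos: [611.1, 293.3, 10.8]
tool_rot: [0.48, 3.103, 0.002]
ft_force: [0.9, -0.0, -0.2]
gripper_width: 1.0
gripper_force: 0.0
```

{"api": "servo_tool", "payload": {"rows": [[0, 0, 0, 0, -1], [0, 0, 0, 0, -1], [0, 0, 0, 0, -1], [0, 0, 0, 0, -1], [0, 0, 0, 0, -1], [0, 0, 0, 0, -1]]}}

```text
t: 46.4
eef_pos: [610.8, 292.3, 10.9]
tool_rot: [0.481, 3.104, -0.0]
ft_force: [-2.2, -2.0, 7.3]
gripper_width: 0.761
gripper_force: 68.6
```

{"api": "servo_tool", "payload": {"rows": [[0, 0, 0.3, 0, -1], [0, 0, 0.6, 0, -1], [0, 0, 1, 0, -1]]}}

```text
t: 46.7
eef_pos: [608.7, 292.5, 109.0]
tool_rot: [-0.48, -3.102, 0.004]
ft_force: [0.7, 1.1, -3.6]
gripper_width: 0.763
gripper_force: 69.6
```

{"api": "servo_tool", "payload": {"rows": [[0, 0, 0.4, 0, -1], [0, 0, 0.7, 0, -1], [0, 0, 0.7, 0, -1], [0, 0, 0.7, 0, -1]]}}

```text
t: 47.1
eef_pos: [609.9, 293.1, 179.2]
tool_rot: [-0.48, -3.104, -0.0]
ft_force: [0.1, 0.1, -4.8]
gripper_width: 0.766
gripper_force: 70.0
```

{"api": "servo_tool", "payload": {"rows": [[-0.03, -0.25, 0, -0.25, -1], [-0.066, -0.5, 0, -0.5, -1], [-0.1, -0.75, 0, -0.75, -1], [-0.133, -0.99, 0, -0.922, -1]]}}

```text
t: 47.5
eef_pos: [595.2, 192.6, 176.9]
tool_rot: [-1.183, -2.907, 0.005]
ft_force: [1.6, -1.1, -5.6]
gripper_width: 0.761
gripper_force: 69.8
```

{"api": "servo_tool", "payload": {"rows": [[-0.03, -0.25, 0, -0.25, -1], [-0.066, -0.5, 0, -0.5, -1], [-0.1, -0.75, 0, -0.75, -1], [-0.133, -0.99, 0, -0.922, -1]]}}

```text
t: 47.9
eef_pos: [581.8, 93.9, 177.2]
tool_rot: [-1.816, -2.56, 0.005]
ft_force: [1.1, 0.2, -3.7]
gripper_width: 0.761
gripper_force: 69.8
```

{"api": "servo_tool", "payload": {"rows": [[-0.03, -0.25, 0, -0.25, -1], [-0.066, -0.5, 0, -0.5, -1], [-0.1, -0.75, 0, -0.75, -1], [-0.133, -0.99, 0, -0.922, -1], [-0.133, -0.99, 0, -0.922, -1], [-0.133, -0.99, 0, -0.922, -1], [-0.133, -0.99, 0, -0.922, -1], [-0.133, -0.99, 0, -0.922, -1]]}}

```text
t: 48.7
eef_pos: [570.1, -2.8, 178.8]
tool_rot: [-2.347, -2.087, 0.001]
ft_force: [-0.1, 0.3, -3.8]
gripper_width: 0.763
gripper_force: 69.8
```

{"api": "servo_tool", "payload": {"rows": [[0, 0, 0, 0, -1], [0, 0, 0, 0, -1]]}}

```text
t: 48.9
eef_pos: [570.4, -3.5, 179.4]
tool_rot: [-2.349, -2.086, 0.0]
ft_force: [0.7, -0.8, -4.7]
gripper_width: 0.763
gripper_force: 69.8
```

{"api": "servo_tool", "payload": {"rows": [[0.006, -0.015, -0.15, 0, -1], [0.006, -0.015, -0.3, 0, -1], [0.006, -0.015, -0.4, 0, -1], [0.006, -0.015, -0.42, 0, -1], [0.006, -0.015, -0.42, 0, -1], [0.006, -0.015, -0.42, 0, -1], [0.006, -0.015, -0.42, 0, -1]]}}

```text
t: 49.6
eef_pos: [571.4, -5.6, 138.0]
tool_rot: [2.349, 2.085, 0.001]
ft_force: [-0.9, -1.4, -4.3]
gripper_width: 0.756
gripper_force: 69.7
```

{"api": "servo_tool", "payload": {"rows": [[0, 0, 0, 0, -1], [0, 0, 0, 0, -1]]}}

```text
t: 49.8
eef_pos: [571.1, -5.5, 137.8]
tool_rot: [2.349, 2.085, 0.001]
ft_force: [-0.1, 0.8, -4.8]
gripper_width: 0.761
gripper_force: 69.7
```

{"api": "servo_tool", "payload": {"rows": [[0, 0.003, -0.02, 0, -1], [0, 0.003, -0.04, 0, -1], [0, 0.003, -0.05, 0, -1], [0, 0.003, -0.05, 0, -1]]}}

```text
t: 50.2
eef_pos: [570.9, -5.0, 132.8]
tool_rot: [-2.349, -2.085, -0.0]
ft_force: [-1.9, 1.0, 2.9]
gripper_width: 0.759
gripper_force: 70.7
```

{"api": "servo_tool", "payload": {"rows": [[0, 0, -0.004, 0, -1], [0, 0, -0.004, 0, -1]]}}

```text
t: 50.4
eef_pos: [570.9, -5.0, 132.8]
tool_rot: [-2.349, -2.085, -0.001]
ft_force: [-2.7, 1.1, 8.6]
gripper_width: 0.757
gripper_force: 71.4
```

{"api": "servo_tool", "payload": {"rows": [[0, 0, 0, 0, 1], [0, 0, 0, 0, 1], [0, 0, 0, 0, 1], [0, 0, 0, 0, 1], [0, 0, 0, 0, 1]]}}

```text
t: 50.9
eef_pos: [571.0, -5.2, 132.1]
tool_rot: [2.35, 2.085, -0.0]
ft_force: [-0.3, 0.6, -0.2]
gripper_width: 0.998
gripper_force: 0.0
```

{"api": "servo_tool", "payload": {"rows": [[0, 0, 0.2, 0, 1], [0, 0, 0.5, 0, 1], [0, 0, 0.9, 0, 1], [0, 0, 0.9, 0, 1]]}}

```text
t: 51.3
eef_pos: [573.6, -6.1, 226.7]
tool_rot: [2.347, 2.082, 0.009]
ft_force: [0.8, -0.1, -0.4]
gripper_width: 0.996
gripper_force: 0.0
```

{"api": "servo_tool", "payload": {"rows": [[-0.3, 0.4, 0, 0.25, 1], [-0.4, 0.9, 0, 0.5, 1], [-0.4, 0.9, 0, 0.75, 1], [-0.4, 0.9, 0, 0.95, 1]]}}

```text
t: 51.7
eef_pos: [530.3, 87.3, 221.7]
tool_rot: [-1.781, -2.587, -0.0]
ft_force: [1.1, -1.1, -0.5]
gripper_width: 1.0
gripper_force: 0.0
```

{"api": "servo_tool", "payload": {"rows": [[-0.3, 0.4, 0, 0.25, 1], [-0.4, 0.9, 0, 0.5, 1], [-0.4, 0.9, 0, 0.75, 1], [-0.4, 0.9, 0, 0.95, 1]]}}

```text
t: 52.1
eef_pos: [490.1, 177.0, 221.6]
tool_rot: [-1.122, -2.934, -0.0]
ft_force: [-0.8, -0.7, 0.1]
gripper_width: 1.0
gripper_force: 0.0
```

{"api": "servo_tool", "payload": {"rows": [[-0.3, 0.4, 0, 0.25, 1], [-0.4, 0.6, 0, 0.5, 1], [-0.4, 0.6, 0, 0.75, 1], [-0.4, 0.6, 0, 0.95, 1]]}}

```text
t: 52.5
eef_pos: [450.3, 235.7, 221.7]
tool_rot: [-0.404, -3.115, 0.0]
ft_force: [0.5, -0.5, 0.1]
gripper_width: 0.997
gripper_force: 0.0
```

```bash
python3 -c "
from m import *
look(164)"
```

```text
52.6 [450.7 234.9 221.8] ty 74.93151674288606 j7 0.9
top [302. 196.] [587.1  -2.1] 587.2 -2.3 80 52 84.0
top stack (array([570.8,  -3.9]), ((570.8573608398438, -4.1086578369140625), (72.85546875, 47.632022857666016), 83.97915649414062))
side [288. 204.] [411.6 298.1] 411.8 298.3 72 51 13.5
side stack (array([570.5,  36.6]), ((570.4761352539062, 45.51908874511719), (119.55882263183594, 128.97889709472656), 85.49122619628906))
```

{"api": "servo_tool", "payload": {"rows": [[-0.2, 0.3, 0, 0.25, 1], [-0.39, 0.62, 0, 0.5, 1], [-0.39, 0.62, 0, 0.75, 1], [-0.39, 0.62, 0, 0.965, 1], [-0.39, 0.62, 0, 0.965, 1], [-0.39, 0.62, 0, 0.965, 1], [-0.39, 0.62, 0, 0.965, 1], [-0.39, 0.62, 0, 0.965, 1]]}}

```text
t: 53.4
eef_pos: [412.1, 296.7, 222.1]
tool_rot: [0.337, -3.123, 0.0]
ft_force: [-0.2, -0.1, -0.3]
gripper_width: 1.0
gripper_force: 0.0
```

```bash
python3 -c "
from m import *
look()"
```

```text
53.5 [412.  296.8 222.1] ty 102.38773297423688 j7 1.19
top [302. 196.] [587.   -2.2] 587.2 -2.3 80 52 84.0
top [130. 222.] [526.6 456.6] 528.7 452.7 68 37 54.5
```

{"api": "servo_tool", "payload": {"rows": [[0, 0, -0.4, 0, 1], [0, 0, -0.9, 0, 1], [0, 0, -0.9, 0, 1]]}}

```text
t: 53.8
eef_pos: [408.8, 294.5, 127.6]
tool_rot: [0.34, -3.116, 0.009]
ft_force: [-1.5, -0.9, -0.0]
gripper_width: 0.997
gripper_force: 0.0
```

{"api": "servo_tool", "payload": {"rows": [[0, 0, -0.3, 0, 1], [0, 0, -0.6, 0, 1], [0, 0, -0.7, 0, 1], [0, 0, -0.7, 0, 1]]}}

```text
t: 54.2
eef_pos: [412.0, 296.8, 62.5]
tool_rot: [0.34, -3.122, 0.001]
ft_force: [-0.4, 0.8, 0.3]
gripper_width: 0.999
gripper_force: 0.0
```

{"api": "servo_tool", "payload": {"rows": [[0, 0, -0.2, 0, 1], [0, 0, -0.4, 0, 1], [0, 0, -0.5, 0, 1], [0, 0, -0.52, 0, 1], [0, 0, -0.52, 0, 1], [0, 0, -0.52, 0, 1]]}}

```text
t: 54.8
eef_pos: [412.6, 297.3, 11.2]
tool_rot: [-0.341, 3.122, 0.002]
ft_force: [-0.4, 0.2, 0.6]
gripper_width: 1.001
gripper_force: 0.0
```

{"api": "servo_tool", "payload": {"rows": [[0, 0, 0, 0, -1], [0, 0, 0, 0, -1], [0, 0, 0, 0, -1], [0, 0, 0, 0, -1], [0, 0, 0, 0, -1], [0, 0, 0, 0, -1]]}}

```text
t: 55.4
eef_pos: [412.5, 296.6, 11.2]
tool_rot: [-0.34, 3.122, 0.001]
ft_force: [-1.9, -3.9, 12.4]
gripper_width: 0.762
gripper_force: 65.3
```

{"api": "servo_tool", "payload": {"rows": [[0, 0, 0.3, 0, -1], [0, 0, 0.6, 0, -1], [0, 0, 1, 0, -1]]}}

```text
t: 55.7
eef_pos: [411.0, 296.0, 110.4]
tool_rot: [0.341, -3.121, 0.003]
ft_force: [0.8, 0.6, -3.2]
gripper_width: 0.759
gripper_force: 69.5
```

{"api": "servo_tool", "payload": {"rows": [[0, 0, 0.5, 0, -1], [0, 0, 1, 0, -1], [0, 0, 1, 0, -1], [0, 0, 1, 0, -1]]}}

```text
t: 56.1
eef_pos: [412.0, 297.2, 211.0]
tool_rot: [-0.342, 3.122, 0.003]
ft_force: [-0.5, -0.1, -3.8]
gripper_width: 0.76
gripper_force: 70.0
```

{"api": "servo_tool", "payload": {"rows": [[0.1, -0.18, 0, -0.24, -1], [0.2, -0.36, 0, -0.48, -1], [0.3, -0.55, 0, -0.72, -1], [0.396, -0.755, 0, -0.953, -1]]}}

```text
t: 56.5
eef_pos: [450.6, 220.1, 208.1]
tool_rot: [-0.412, -3.112, 0.004]
ft_force: [-0.2, 0.4, -2.5]
gripper_width: 0.757
gripper_force: 69.8
```

{"api": "servo_tool", "payload": {"rows": [[0.1, -0.18, 0, -0.24, -1], [0.2, -0.36, 0, -0.48, -1], [0.3, -0.55, 0, -0.72, -1], [0.396, -0.755, 0, -0.953, -1]]}}

```text
t: 56.9
eef_pos: [490.1, 144.8, 208.1]
tool_rot: [-1.135, -2.927, 0.004]
ft_force: [0.5, 0.2, -2.7]
gripper_width: 0.761
gripper_force: 69.8
```

{"api": "servo_tool", "payload": {"rows": [[0.1, -0.18, 0, -0.24, -1], [0.2, -0.36, 0, -0.48, -1], [0.3, -0.55, 0, -0.72, -1], [0.396, -0.755, 0, -0.953, -1]]}}

```text
t: 57.3
eef_pos: [529.8, 69.6, 208.1]
tool_rot: [-1.794, -2.576, 0.005]
ft_force: [0.2, 0.2, -1.9]
gripper_width: 0.758
gripper_force: 69.8
```

{"api": "servo_tool", "payload": {"rows": [[0.1, -0.18, 0, -0.24, -1], [0.2, -0.36, 0, -0.48, -1], [0.3, -0.55, 0, -0.72, -1], [0.396, -0.755, 0, -0.953, -1], [0.396, -0.755, 0, -0.953, -1], [0.396, -0.755, 0, -0.953, -1], [0.396, -0.755, 0, -0.953, -1], [0.396, -0.755, 0, -0.953, -1]]}}

```text
t: 58.1
eef_pos: [569.8, -4.1, 209.5]
tool_rot: [-2.345, -2.089, 0.001]
ft_force: [-0.3, 0.4, -2.7]
gripper_width: 0.76
gripper_force: 69.8
```

{"api": "servo_tool", "payload": {"rows": [[0, 0, 0, 0, -1], [0, 0, 0, 0, -1]]}}

```text
t: 58.3
eef_pos: [570.3, -4.7, 210.1]
tool_rot: [-2.347, -2.088, -0.0]
ft_force: [0.2, -0.2, -2.5]
gripper_width: 0.759
gripper_force: 69.8
```

{"api": "servo_tool", "payload": {"rows": [[0.006, -0.002, -0.1, 0, -1], [0.006, -0.002, -0.2, 0, -1], [0.006, -0.002, -0.28, 0, -1], [0.006, -0.002, -0.3, 0, -1], [0.006, -0.002, -0.3, 0, -1], [0.006, -0.002, -0.3, 0, -1], [0.006, -0.002, -0.3, 0, -1], [0.006, -0.002, -0.3, 0, -1]]}}

```text
t: 59.1
eef_pos: [571.2, -5.4, 180.4]
tool_rot: [2.348, 2.087, 0.001]
ft_force: [0.5, 0.2, -2.3]
gripper_width: 0.758
gripper_force: 69.8
```

{"api": "servo_tool", "payload": {"rows": [[0, 0, 0, 0, -1], [0, 0, 0, 0, -1]]}}

```text
t: 59.3
eef_pos: [571.0, -5.3, 180.3]
tool_rot: [2.348, 2.087, 0.0]
ft_force: [0.1, -1.1, -3.2]
gripper_width: 0.762
gripper_force: 69.8
```

Good. Set down, release, and swing toward the last case to look.

{"api": "servo_tool", "payload": {"rows": [[0, 0.001, -0.02, 0, -1], [0, 0.001, -0.04, 0, -1], [0, 0.001, -0.05, 0, -1], [0, 0.001, -0.053, 0, -1], [0, 0.001, -0.053, 0, -1]]}}

```text
t: 59.8
eef_pos: [570.9, -5.2, 175.3]
tool_rot: [-2.348, -2.087, -0.001]
ft_force: [-4.4, 2.3, 6.4]
gripper_width: 0.758
gripper_force: 70.9
```

{"api": "servo_tool", "payload": {"rows": [[0, 0, -0.003, 0, -1], [0, 0, -0.003, 0, -1]]}}

```text
t: 60.0
eef_pos: [570.9, -5.2, 175.3]
tool_rot: [-2.348, -2.087, -0.001]
ft_force: [-4.3, 2.0, 11.0]
gripper_width: 0.757
gripper_force: 71.4
```

{"api": "servo_tool", "payload": {"rows": [[0, 0, 0, 0, 1], [0, 0, 0, 0, 1], [0, 0, 0, 0, 1], [0, 0, 0, 0, 1], [0, 0, 0, 0, 1]]}}

```text
t: 60.5
eef_pos: [571.0, -5.3, 174.4]
tool_rot: [2.348, 2.087, -0.0]
ft_force: [0.7, 0.3, -0.2]
gripper_width: 0.999
gripper_force: 0.0
```

{"api": "servo_tool", "payload": {"rows": [[0, 0, 0.2, 0, 1], [0, 0, 0.5, 0, 1], [0, 0, 0.8, 0, 1], [0, 0, 0.8, 0, 1]]}}

```text
t: 60.9
eef_pos: [573.0, -6.1, 258.1]
tool_rot: [2.346, 2.084, 0.007]
ft_force: [0.3, -0.3, -0.2]
gripper_width: 1.003
gripper_force: 0.0
```

{"api": "servo_tool", "payload": {"rows": [[-0.3, 0.4, 0, 0.25, 1], [-0.35, 0.95, 0, 0.5, 1], [-0.35, 0.95, 0, 0.75, 1], [-0.35, 0.95, 0, 0.95, 1]]}}

```text
t: 61.3
eef_pos: [535.3, 92.7, 253.8]
tool_rot: [-1.778, -2.589, 0.0]
ft_force: [-0.1, -0.1, 0.0]
gripper_width: 1.0
gripper_force: 0.0
```

{"api": "servo_tool", "payload": {"rows": [[-0.3, 0.4, 0, 0.25, 1], [-0.35, 0.95, 0, 0.5, 1], [-0.35, 0.95, 0, 0.75, 1], [-0.35, 0.95, 0, 0.95, 1]]}}

```text
t: 61.7
eef_pos: [500.0, 187.4, 253.8]
tool_rot: [-1.119, -2.935, 0.0]
ft_force: [0.7, -1.4, -0.4]
gripper_width: 1.0
gripper_force: 0.0
```

```bash
python3 -c "
from m import *
T,S=look(206)
cv2.imwrite('pics/t6.png',T)"
```

```text
61.8 [500.6 185.1 254.1] ty 47.833938815274394 j7 0.63
top [128. 229.] [509.2 460.1] 509.1 459.7 72 48 12.8
top stack (array([571. ,  -3.5]), ((571.010009765625, -3.605022430419922), (72.78313446044922, 47.680084228515625), 83.54928588867188))
side stack (array([574.9,  21.1]), ((571.0482788085938, -2.139781951904297), (74.3215103149414, 47.45161819458008), 85.01589965820312))
```

View pics/t6.png

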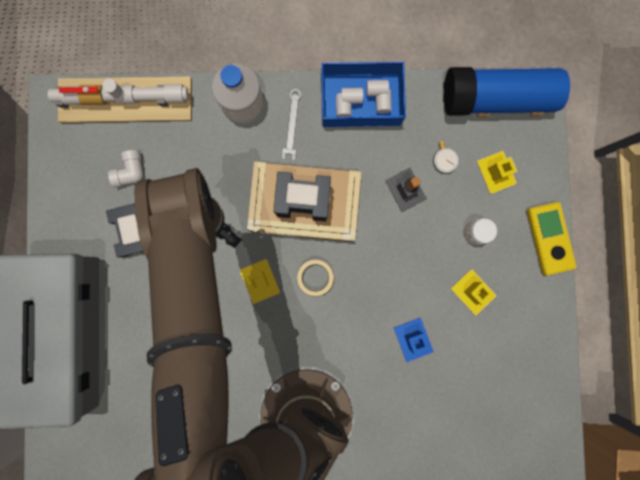

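The stack is at (302,196), flush and square, three cases high. The last case is at (129,229), unmoved.

{"api": "servo_tool", "payload": {"rows": [[0.01, 0.3, 0, 0.25, 1], [0.02, 0.6, 0, 0.5, 1], [0.03, 0.92, 0, 0.64, 1]]}}

```text
t: 62.1
eef_pos: [504.2, 276.8, 254.4]
tool_rot: [-0.653, -3.073, -0.0]
ft_force: [0.5, 0.5, 0.5]
gripper_width: 0.998
gripper_force: 0.0
```

{"api": "servo_tool", "payload": {"rows": [[0.01, 0.3, 0, 0.25, 1], [0.02, 0.6, 0, 0.5, 1], [0.03, 0.92, 0, 0.64, 1]]}}

```text
t: 62.4
eef_pos: [507.3, 369.0, 254.2]
tool_rot: [-0.155, -3.138, 0.0]
ft_force: [1.3, 0.0, 0.1]
gripper_width: 1.001
gripper_force: 0.0
```

{"api": "servo_tool", "payload": {"rows": [[0.01, 0.3, 0, 0.25, 1], [0.02, 0.6, 0, 0.5, 1], [0.03, 0.92, 0, 0.64, 1], [0.03, 0.92, 0, 0.64, 1], [0.03, 0.92, 0, 0.64, 1], [0.03, 0.92, 0, 0.64, 1], [0.03, 0.92, 0, 0.64, 1], [0.03, 0.92, 0, 0.64, 1]]}}

```text
t: 63.2
eef_pos: [510.3, 459.8, 254.8]
tool_rot: [-0.344, 3.122, 0.0]
ft_force: [-0.1, 0.5, 0.8]
gripper_width: 1.001
gripper_force: 0.0
```

{"api": "servo_tool", "payload": {"rows": [[0, 0, 0, 0, 1], [0, 0, 0, 0, 1]]}}

```text
t: 63.4
eef_pos: [510.0, 460.5, 254.7]
tool_rot: [-0.347, 3.122, 0.0]
ft_force: [-0.2, -0.1, -0.4]
gripper_width: 1.001
gripper_force: 0.0
```

```bash
python3 -c "
from m import *
T,S=look(206)
cv2.imwrite('pics/s7.png',S[80:280,220:460])"
```

```text
63.5 [510.  460.7 254.6] ty 102.68546066401765 j7 1.17
top [302. 194.] [593.6  -1.1] 593.6 -1.1 81 53 83.1
top stack (array([570.9,  -3.6]), ((570.9613037109375, -3.634593963623047), (71.81712341308594, 46.95103073120117), 83.06228637695312))
side stack (array([577.7,  25. ]), ((571.0482788085938, -2.139781951904297), (74.3215103149414, 47.45161819458008), 85.01589965820312))
```

View pics/s7.png

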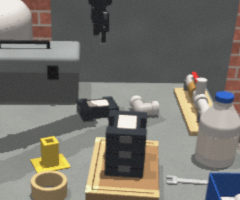

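The stack stands straight at about (345,225) in the side view. The hand is over the last case at about (317,187), clear of the toolbox.

{"api": "servo_tool", "payload": {"rows": [[-0.005, 0, -0.4, 0, 1], [-0.005, 0, -0.9, 0, 1], [-0.005, 0, -0.9, 0, 1]]}}

```text
t: 63.8
eef_pos: [505.8, 458.4, 158.1]
tool_rot: [0.347, -3.113, 0.011]
ft_force: [-2.0, 0.4, 0.7]
gripper_width: 1.002
gripper_force: 0.0
```

{"api": "servo_tool", "payload": {"rows": [[0, 0, -0.4, 0, 1], [0, 0, -0.8, 0, 1], [0, 0, -0.95, 0, 1], [0, 0, -0.95, 0, 1]]}}

```text
t: 64.2
eef_pos: [508.9, 460.4, 68.9]
tool_rot: [0.347, -3.12, 0.003]
ft_force: [-0.3, 0.3, 0.0]
gripper_width: 0.999
gripper_force: 0.0
```

{"api": "servo_tool", "payload": {"rows": [[0, 0, -0.2, 0, 1], [0, 0, -0.4, 0, 1], [0, 0, -0.55, 0, 1], [0, 0, -0.59, 0, 1], [0, 0, -0.59, 0, 1], [0, 0, -0.59, 0, 1]]}}

```text
t: 64.8
eef_pos: [510.2, 461.3, 11.9]
tool_rot: [-0.347, 3.121, 0.002]
ft_force: [0.2, 0.3, 0.6]
gripper_width: 0.996
gripper_force: 0.0
```

{"api": "servo_tool", "payload": {"rows": [[0, 0, 0, 0, -1], [0, 0, 0, 0, -1], [0, 0, 0, 0, -1], [0, 0, 0, 0, -1], [0, 0, 0, 0, -1], [0, 0, 0, 0, -1]]}}

```text
t: 65.4
eef_pos: [510.5, 460.4, 12.1]
tool_rot: [-0.347, 3.121, 0.001]
ft_force: [-1.2, -2.4, 8.0]
gripper_width: 0.766
gripper_force: 69.6
```

{"api": "servo_tool", "payload": {"rows": [[0, 0, 0.3, 0, -1], [0, 0, 0.6, 0, -1], [0, 0, 1, 0, -1]]}}

```text
t: 65.7
eef_pos: [508.2, 459.8, 110.0]
tool_rot: [0.347, -3.119, 0.004]
ft_force: [1.2, 0.8, -4.3]
gripper_width: 0.761
gripper_force: 69.2
```

{"api": "servo_tool", "payload": {"rows": [[0, 0, 0.4, 0, -1], [0, 0, 0.7, 0, -1], [0, 0, 1, 0, -1]]}}

```text
t: 66.0
eef_pos: [509.1, 460.4, 212.1]
tool_rot: [0.347, -3.122, -0.0]
ft_force: [0.6, 0.1, -4.2]
gripper_width: 0.762
gripper_force: 69.5
```

{"api": "servo_tool", "payload": {"rows": [[0, 0, 0.2, 0, -1], [0, 0, 0.4, 0, -1], [0, 0, 0.4, 0, -1], [0, 0, 0.4, 0, -1]]}}

```text
t: 66.4
eef_pos: [509.2, 460.5, 249.9]
tool_rot: [0.347, -3.122, 0.0]
ft_force: [0.7, 0.3, -5.4]
gripper_width: 0.767
gripper_force: 69.6
```

{"api": "servo_tool", "payload": {"rows": [[0.03, -0.23, 0, -0.2, -1], [0.06, -0.46, 0, -0.4, -1], [0.09, -0.7, 0, -0.6, -1], [0.121, -0.932, 0, -0.764, -1]]}}

```text
t: 66.8
eef_pos: [520.8, 366.0, 248.5]
tool_rot: [-0.258, -3.129, 0.004]
ft_force: [0.3, -0.3, -4.9]
gripper_width: 0.758
gripper_force: 69.4
```

{"api": "servo_tool", "payload": {"rows": [[0.03, -0.23, 0, -0.2, -1], [0.06, -0.46, 0, -0.4, -1], [0.09, -0.7, 0, -0.6, -1], [0.121, -0.932, 0, -0.764, -1]]}}

```text
t: 67.2
eef_pos: [532.7, 272.9, 248.7]
tool_rot: [-0.847, -3.023, 0.003]
ft_force: [0.2, 0.5, -4.2]
gripper_width: 0.762
gripper_force: 69.4
```

{"api": "servo_tool", "payload": {"rows": [[0.03, -0.23, 0, -0.2, -1], [0.06, -0.46, 0, -0.4, -1], [0.09, -0.7, 0, -0.6, -1], [0.121, -0.932, 0, -0.764, -1]]}}

```text
t: 67.6
eef_pos: [544.7, 179.9, 248.9]
tool_rot: [-1.406, -2.808, 0.003]
ft_force: [-0.8, -0.8, -3.6]
gripper_width: 0.759
gripper_force: 69.4
```

{"api": "servo_tool", "payload": {"rows": [[0.03, -0.23, 0, -0.2, -1], [0.06, -0.46, 0, -0.4, -1], [0.09, -0.7, 0, -0.6, -1], [0.121, -0.932, 0, -0.764, -1], [0.121, -0.932, 0, -0.764, -1]]}}

```text
t: 68.1
eef_pos: [557.6, 83.3, 249.9]
tool_rot: [1.919, 2.486, -0.004]
ft_force: [-0.8, -0.2, -3.9]
gripper_width: 0.765
gripper_force: 69.4
```

{"api": "servo_tool", "payload": {"rows": [[0.03, -0.23, 0, -0.2, -1], [0.06, -0.46, 0, -0.4, -1], [0.09, -0.7, 0, -0.6, -1], [0.12, -0.9, 0, -0.764, -1], [0.12, -0.9, 0, -0.764, -1], [0.12, -0.9, 0, -0.764, -1], [0.12, -0.9, 0, -0.764, -1], [0.12, -0.9, 0, -0.764, -1]]}}

```text
t: 68.9
eef_pos: [569.8, -0.8, 250.2]
tool_rot: [-2.345, -2.089, 0.0]
ft_force: [0.0, 0.4, -3.4]
gripper_width: 0.763
gripper_force: 69.4
```

{"api": "servo_tool", "payload": {"rows": [[0, 0, 0, 0, -1], [0, 0, 0, 0, -1], [0, 0, 0, 0, -1]]}}

```text
t: 69.2
eef_pos: [569.9, -1.8, 250.5]
tool_rot: [-2.348, -2.088, -0.0]
ft_force: [-0.2, 0.9, -3.7]
gripper_width: 0.76
gripper_force: 69.4
```

{"api": "servo_tool", "payload": {"rows": [[0.008, -0.033, -0.1, 0, -1], [0.008, -0.033, -0.2, 0, -1], [0.008, -0.033, -0.27, 0, -1], [0.008, -0.033, -0.27, 0, -1], [0.008, -0.033, -0.27, 0, -1], [0.008, -0.033, -0.27, 0, -1], [0.008, -0.033, -0.27, 0, -1], [0.008, -0.033, -0.27, 0, -1]]}}

```text
t: 70.0
eef_pos: [570.8, -5.4, 223.8]
tool_rot: [2.348, 2.087, 0.001]
ft_force: [0.3, 0.6, -3.9]
gripper_width: 0.761
gripper_force: 69.4
```

{"api": "servo_tool", "payload": {"rows": [[0, 0, 0, 0, -1], [0, 0, 0, 0, -1]]}}

```text
t: 70.2
eef_pos: [570.7, -5.3, 223.6]
tool_rot: [2.348, 2.087, 0.0]
ft_force: [-0.1, -0.3, -6.0]
gripper_width: 0.759
gripper_force: 69.4
```

{"api": "servo_tool", "payload": {"rows": [[0.003, -0.001, -0.02, 0, -1], [0.003, -0.001, -0.04, 0, -1], [0.003, -0.001, -0.055, 0, -1], [0.003, -0.001, -0.059, 0, -1], [0.003, -0.001, -0.059, 0, -1]]}}

```text
t: 70.7
eef_pos: [570.9, -5.4, 218.1]
tool_rot: [-2.348, -2.087, -0.001]
ft_force: [-3.4, 0.7, 3.7]
gripper_width: 0.762
gripper_force: 70.5
```

{"api": "servo_tool", "payload": {"rows": [[0, 0, -0.002, 0, -1], [0, 0, -0.002, 0, -1]]}}

```text
t: 70.9
eef_pos: [570.9, -5.4, 218.0]
tool_rot: [-2.348, -2.087, -0.001]
ft_force: [-4.3, 1.1, 7.6]
gripper_width: 0.757
gripper_force: 71.0
```

{"api": "servo_tool", "payload": {"rows": [[0, 0, 0, 0, 1], [0, 0, 0, 0, 1], [0, 0, 0, 0, 1], [0, 0, 0, 0, 1], [0, 0, 0, 0, 1]]}}

```text
t: 71.4
eef_pos: [571.0, -5.5, 217.4]
tool_rot: [2.348, 2.087, -0.0]
ft_force: [0.1, -0.4, 0.7]
gripper_width: 0.996
gripper_force: 0.0
```

{"api": "servo_tool", "payload": {"rows": [[0, 0, 0.2, 0, 1], [0, 0, 0.5, 0, 1], [0, 0, 0.8, 0, 1], [0, 0, 0.8, 0, 1]]}}

```text
t: 71.8
eef_pos: [572.8, -6.3, 301.1]
tool_rot: [2.346, 2.084, 0.007]
ft_force: [0.4, -0.4, -0.4]
gripper_width: 0.998
gripper_force: 0.0
```

{"api": "servo_tool", "payload": {"rows": [[-0.1, 0.4, 0, 0, 1], [-0.2, 0.95, 0, 0, 1], [-0.2, 0.95, 0, 0, 1]]}}

```text
t: 72.1
eef_pos: [549.8, 97.0, 296.1]
tool_rot: [-2.336, -2.096, 0.0]
ft_force: [0.1, 1.0, -0.4]
gripper_width: 1.004
gripper_force: 0.0
```

{"api": "servo_tool", "payload": {"rows": [[-0.1, 0.4, 0, 0, 1], [-0.2, 0.95, 0, 0, 1], [-0.2, 0.95, 0, 0, 1]]}}

```text
t: 72.4
eef_pos: [529.1, 192.1, 296.0]
tool_rot: [-2.336, -2.097, 0.001]
ft_force: [0.0, 0.1, -0.4]
gripper_width: 0.997
gripper_force: 0.0
```

{"api": "servo_tool", "payload": {"rows": [[-0.1, 0.4, 0, 0, 1], [-0.2, 0.5, 0, 0, 1], [-0.2, 0.5, 0, 0, 1], [-0.2, 0.5, 0, 0, 1]]}}

```text
t: 72.8
eef_pos: [511.0, 234.1, 297.1]
tool_rot: [2.347, 2.087, -0.001]
ft_force: [0.4, -0.8, -0.5]
gripper_width: 1.0
gripper_force: 0.0
```

```bash
python3 -c "
from m import *
T,S=look(248)
cv2.imwrite('pics/f.png',np.hstack([cv2.resize(S[150:360,290:410],(340,600)),cv2.resize(T[130:260,230:440],(460,285)).repeat(1,0) if 0 else cv2.copyMakeBorder(cv2.resize(T[130:260,230:440],(460,285)),0,315,0,0,0)]))"
```

```text
72.9 [511.5 233.1 297.4] ty 173.1599242238541 j7 -0.25
top stack (array([570.8,  -3.4]), ((570.8579711914062, -3.406597137451172), (72.46720123291016, 47.972049713134766), 83.58788299560547))
side stack (array([569.1,  39.3]), ((573.63427734375, 9.051643371582031), (212.2908172607422, 126.65011596679688), 88.24822235107422))
```

View pics/f.png

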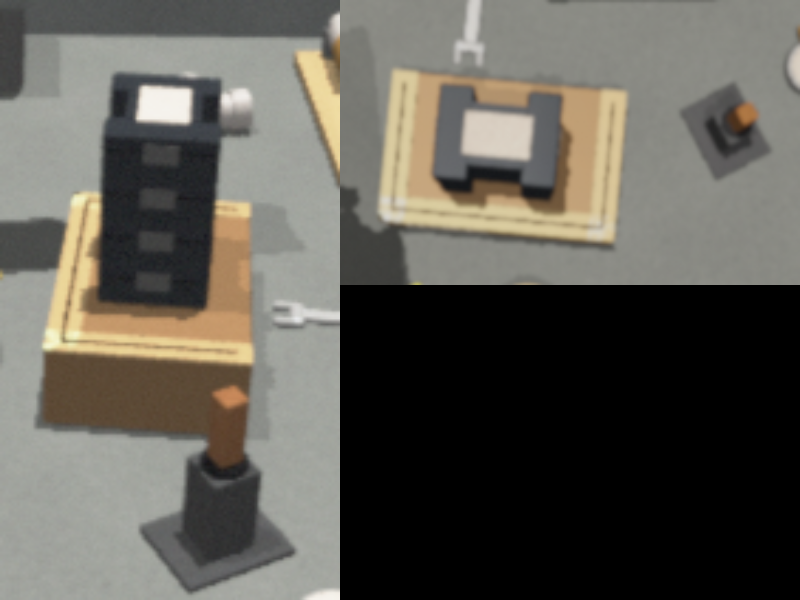

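The final crops show all four cases in one flush column on the middle of the carton, with the burnisher home in its stand and the hand clear.

```bash
python3 -c "
from bench import *
print(hand_in())"
```

```text
the job is handed in; nothing more can be done
None
```

I pressed the whole seam (the second half of the near side took two passes, because the tip lifted off on the first), put the burnisher back fully home in its stand, stacked all four cases flush on the carton about 3–4 mm left of its middle, and handed the job in at about 73 s.

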